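Rotate the frit jars in the stock trays

TASK

Put the frit jars in stock order: in each of the two plywood trays the opened jar (domed sifter cap) must stand in the front place, nearest the robot, with the sealed jar (flat lid) of the same kind behind it in the back place. The two tall jars stand the wrong way round and must change places in their own tray, with the bare tile free for parking one; the opened wide jar must come forward in its tray, and the newly arrived sealed wide jar from the bench goes behind it. Set each jar down gently, upright and in the middle of its place, let go, never tip a jar over, and leave the graphite mould, the glass vase and the paddle where they are.

Things in the scene. Friction and masses are not known exactly. Their poses are not given: they have to be found in the camera images.
- tall_opened: A tall slim clear-glass jar of pale glass frit, round, 44 mm in diameter, the glass straight-sided from 0 to 78 above its origin (grip it there), then a narrower domed steel sifter cap with small holes, cap 34 across, top at 98. Origin: centre of its underside, z up. At the start it stands in the back place of tall_tray. 0.1 to 0.3 kg.
- tall_sealed: A tall slim clear-glass jar of pale glass frit, round, 44 mm in diameter, the glass straight-sided from 0 to 78 above its origin (grip it there), then a flat knurled aluminium lid as wide as the glass with a paper seal strip across it, top at 92. Origin: centre of its underside, z up. At the start it stands in the front place of tall_tray. 0.1 to 0.3 kg.
- wide_opened: A low wide clear-glass jar of pale glass frit, round, 60 mm in diameter, the glass straight-sided from 0 to 44 above its origin (grip it there), then a narrower domed steel sifter cap with small holes, cap 47 across, top at 64. Origin: centre of its underside, z up. At the start it stands in the back place of wide_tray, whose front place is empty. 0.1 to 0.3 kg.
- wide_sealed: A low wide clear-glass jar of pale glass frit, round, 60 mm in diameter, the glass straight-sided from 0 to 44 above its origin (grip it there), then a flat knurled aluminium lid as wide as the glass with a paper seal strip across it, top at 58. Origin: centre of its underside, z up. At the start it stands alone on the bench (its underside at height 0). 0.1 to 0.3 kg.
- tall_tray: Plywood tray, fixed, 182 (x) by 86 (y), two places in a row. Origin: centre of underside; +x runs from the front end (towards the robot) to the back board (outer face at x=+97, 56 high). Floor top at 6; rims and the rib between the places rise 8 above it. Place centres: front x=-44, back x=+44, y=0; each 84 by 76 inside. Sizes in mm. It holds the tall jars.
- wide_tray: Plywood tray, fixed, 182 (x) by 86 (y), two places in a row. Origin: centre of underside; +x runs from the front end (towards the robot) to the back board (outer face at x=+97, 56 high). Floor top at 6; rims and the rib between the places rise 8 above it. Place centres: front x=-44, back x=+44, y=0; each 84 by 76 inside. For the wide jars; same as tall_tray.
- tile: A bare square white tile, 100 x 100 x 6 mm, fixed on the bench; free for parking a jar. Origin: centre of its underside (top 6 above it).
- mould: A dark round graphite mould, 72 mm in diameter and 24 high, with five dark cavities in its top, loose on the bench. Origin: centre of its underside. Leave alone.
- vase: A small finished green glass bud vase with a narrow neck, 62 mm at its widest, 102 high, loose on the bench. Origin: centre of its underside. Leave alone.
- paddle: A graphite paddle lying on the bench beyond the trays: wooden handle 17 mm thick and 100 long, then a steel neck and a dark graphite plate 75 x 50 x 12 mm; 218 long in all along its x, handle from x=-75 to +25, plate out to x=+143. Origin: on the bench under the handle's axis. Leave alone.
Things that resemble listed ones, but are neither listed nor needed, are in the scene too. Leave any purple or yellow look-alike of the tall_opened alone.

How it is judged:
At the end, for the whole second after the job is handed in: In each tray the opened jar stands in the front place and the sealed jar in the back place, each within 14 mm of the middle of its place along and across the tray, on the tray's floor, upright within 0.1 rad, let go and at rest; mould, vase and paddle within 30 mm of where they began (x of tall_opened in the frame of tall_tray between -0.058 and -0.03 m and y of tall_opened in the frame of tall_tray between -0.014 and 0.014 m and z of tall_opened in the frame of tall_tray between 0.003 and 0.01 m and angle between each of tall_opened, tall_sealed, wide_opened, wide_sealed's own z axis and vertical below 0.1 rad and linear speed of each of tall_opened, tall_sealed, wide_opened, wide_sealed below 0.03 m/s and contact force between the fingers and tall_opened below 0.1 N and x of tall_sealed in the frame of tall_tray between 0.03 and 0.058 m and y of tall_sealed in the frame of tall_tray between -0.014 and 0.014 m and z of tall_sealed in the frame of tall_tray between 0.003 and 0.01 m and contact force between the fingers and tall_sealed below 0.1 N and x of wide_opened in the frame of wide_tray between -0.058 and -0.03 m and y of wide_opened in the frame of wide_tray between -0.014 and 0.014 m and z of wide_opened in the frame of wide_tray between 0.003 and 0.01 m and contact force between the fingers and wide_opened below 0.1 N and x of wide_sealed in the frame of wide_tray between 0.03 and 0.058 m and y of wide_sealed in the frame of wide_tray between -0.014 and 0.014 m and z of wide_sealed in the frame of wide_tray between 0.003 and 0.01 m and contact force between the fingers and wide_sealed below 0.1 N and distance of each of mould, vase, paddle from where it was at the start of the episode below 0.03 m); the robot touches nothing.
It fails at once if a jar was tipped over (angle between any of tall_opened, tall_sealed, wide_opened, wide_sealed's own z axis and vertical above 0.6 rad).
It fails at once if a jar was dropped, not set down (falling free faster than 0.5 m/s, that is from over 13 mm) ((linear speed of tall_opened above 0.5 m/s and contact force between anything else and tall_opened below 0.05 N) or (linear speed of tall_sealed above 0.5 m/s and contact force between anything else and tall_sealed below 0.05 N) or (linear speed of wide_opened above 0.5 m/s and contact force between anything else and wide_opened below 0.05 N) or (linear speed of wide_sealed above 0.5 m/s and contact force between anything else and wide_sealed below 0.05 N)).
It fails at once if the mould, vase or paddle was disturbed (moved more than 30 mm) (distance of any of mould, vase, paddle from where it was at the start of the episode above 0.03 m).
It also fails if it takes over 131 s, if anything falls off the work surface, if the arm or the gripper's body presses on something with over 40 N, if the wrist force passes 120 N, or if a joint passes its speed limit or range.

ROBOT

A 6-joint arm with a two-finger parallel gripper is mounted at the origin on the work surface. World frame = base frame: x ahead of the robot, y to its left, z up, the work surface at z = 0. Lengths are in m, angles in rad, forces in N, time in s.
With the tool pointing down it reaches from about 0.35 to 0.975 m from the base axis. Payload 4.9 kg.
Tool frame: the origin (TCP) lies on the centre line of the jaws, within the pads' length; the fingertips stand 14 mm ahead of it and the grasp point (between the pads) lies 5 mm behind it; y points along the fingers, z is the direction in which the jaws open and shut, and the axes are right-handed (so a half turn about y gives the same grasp; the last joint's range is limited). The gripper opens to 85 mm and grips with 20 to 120 N. Pads are 22 mm wide; open, the fingers measure 114 mm over their backs; the gripper's body (76 mm by 85 mm) begins 54 mm behind the grasp point. The pads swing forward as they close: fully open they stand 13 mm farther back than shut.
Start: joints at [-1.366, 0.053, 1.613, -0, 1.476, -0.119], TCP at [0.199, -0.593, 0.245] pointing down, gripper open.
Joint ranges: [-3.01, 3.01], [-1.01, 2.22], [0.06, 2.58], [-1.02, 4.17], [0.09, 2.62], [-3.14, 3.14]. Speed limits (rad/s): [2.57, 2.57, 3.14, 3.14, 3.14, 3.14].

INTERFACE

Orientations are given as a rotation vector (axis times angle).
In Python, from station import ctrl gives the robot as it stands.
- The arm moves only by the tool servo_tool, never from a script. Its arguments are lists of equal length, an entry for each row: "delta_pos": the shift along the tool's x, y, z in m, a list of three; "dr": the turn, a rotation vector about the tool's x, y, z in degrees, a list of three; "grip": the opening, from 0 (shut) to 1 (fully open). In form: {"delta_pos": [[x, y, z], ...], "dr": [[rx, ry, rz], ...], "grip": [grip, ...]}. A call has 1 to 5 rows; each row shifts and turns the pose as measured when the row begins, along the tool's axes as they then stand; what a row does not reach is not made up. A row lasts 1/8 s, in which the tool goes at most 62.5 mm and 10.7 degrees, less where a joint would pass 70% of its speed; a pose out of reach is approached as far as the arm can. A call is refused whole if a number of a shift passes 0.0625 or a number of a turn 10.7, either way. A call with a gripper value outside its range is refused whole. The fingers move at their own pace and stop on an object; "grip_force" is the grip in N (left out, the last holds). Time passes only in rows, so rows that do not move let the fingers close. It gives the time, the measured TCP pose, the force and the opening at its end, in the units of the state.
- ctrl.get_obs(): the state, without advancing time (a new reading comes with each control period).
- ctrl.get_image(name): name is "scene" or "top" or "wrist"; returns the picture (420x560x3 uint8, red, green, blue); there is no depth.
- ctrl.camera_params(name): a dict with "fovy" (degrees; the focal length in pixels is half the picture's height over the tangent of half this angle, whatever the lens; pixels are square), "cx", "cy" (the principal point, pixels), "k1" (the pictures are not rectified: a ray, as slopes to the right and down, at radius r is drawn at 1 + k1 r^2 times it, then the intrinsics apply), "eye" and "rotation" of the camera in the world. Camera axes: x right, y down, z forward; pixel columns grow to the right and rows downward; lengths in m; the calibration is good to about 2 mm. A picture is of the moment at which its call begins: read the wrist's pose just before it. camera_params takes no time and is no camera call; for the wrist camera it gives the pose at the moment of the call.
- ctrl.finish_job(): hands the job in, once; it reports no verdict.
Trained networks look in the newest picture that a camera, given by its name, has taken for a name from the list of things; names that differ only in an ending like _2 or _b are one class to them, and where a whole thing is asked for, a point or a joint stands for the part that bears it (a point fixed in the world has none). Each returns a list of dicts, best first, with "score" (0 to 1); they miss things now and then, are a little off and sometimes report something else, mostly with a low value. They report only what shows in the picture. A call takes as long as a camera call. They do not tell look-alikes from the thing itself.
- ctrl.masks_of(camera, label): "pixels" (420x560 bool, what is visible of it) and "extent" ([left, top, right, bottom] in pixels, round what is visible of it).
The state is a dict: "t": time; "q": joint angles; "dq": joint speeds; "effort": joint torques, N m; "tool_pos": TCP position; "tool_rot": TCP orientation; "contact_force": force on the tool from outside, world axes, zero at the start; "wrist_torque": the same for the moment, N m; "opening": finger opening in m.
Only numpy, scipy, OpenCV 4.12 (cv2) and the standard library are available. Lean on these libraries where they do the work, as an engineer would, in place of code of your own. Each camera call takes 0.05 s, during which the arm holds its last target.

## Working session

There is one attempt and no reset: what is moved stays moved. The work goes in short steps, Python scripts to look and compute and a tool call to move; the robot and the scene stay as the last step left them, time stands still between calls to the robot, and variables do not carry over. Pictures are saved under pics/ and viewed, and the job is handed in when it is done.

Besides the shell and the picture viewer there is one more tool, called after ">>>" in YAML: its name, and indented under it one key for each argument. servo_tool: Moves the arm, as the interface text tells. Its arguments: {"type":"object","properties":{"delta_pos":{"type":"array","items":{"type":"array","items":{"type":"number"}}},"dr":{"type":"array","items":{"type":"array","items":{"type":"number"}}},"grip":{"type":"array","items":{"type":"number"}},"grip_force":{"type":"number"}},"required":["delta_pos","dr","grip"]}

```bash
mkdir -p pics; ls
python3 - <<'E'
from station import ctrl
import cv2
o=ctrl.get_obs()
for k,v in o.items(): print(k,v)
for n in ("scene","top","wrist"):
    print(n,ctrl.camera_params(n))
    cv2.imwrite(f"pics/{n}0.png",ctrl.get_image(n)[:,:,::-1])
E
```

```text
pics
t 0.0
q [-1.36598703e+00  5.33479776e-02  1.61427765e+00 -2.30930885e-06
  1.47599106e+00 -1.18952905e-01]
dq [ 0.00039296 -0.00079514  0.00038075  0.0007372  -0.00106373  0.00111386]
effort [-8.32639271e-04 -3.93689203e+01 -3.70174742e+01 -2.31096192e-04
  7.30016400e-03 -1.57511363e-05]
tool_pos [ 0.19874252 -0.59194173  0.24407826]
tool_rot [-0.33428283  2.04844914 -2.04425645]
contact_force [0.31326987 0.51038322 1.27568112]
wrist_torque [-0.02205399  0.01841884  0.04433676]
opening 0.08573466009888218
scene {'fovy': 48.11526754026647, 'cx': 277.643465850513, 'cy': 208.91226491381653, 'k1': -0.11566487021814123, 'eye': array([1.06591723, 0.69951237, 0.97482357]), 'rotation': array([-0.73544897, -2.6566802 ,  1.00991114])}
top {'fovy': 44.47163570411562, 'cx': 284.51422007832645, 'cy': 210.19415532742593, 'k1': -0.14973379386435387, 'eye': array([ 0.39975153, -0.00648882,  1.14579546]), 'rotation': array([-2.13409039,  2.08355538, -0.19078695])}
wrist {'fovy': 69.87524911375122, 'cx': 282.0320404680681, 'cy': 216.09805464536373, 'k1': -0.0627735510576492, 'eye': array([ 0.27822053, -0.56546057,  0.37200956]), 'rotation': array([ 2.32233088, -1.66843041, -0.28170782])}
```

View pics/scene0.png

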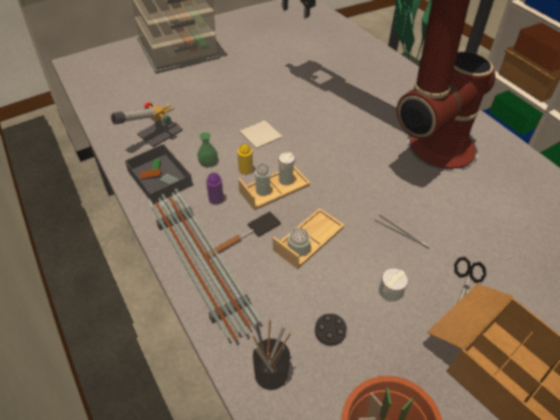

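View pics/top0.png

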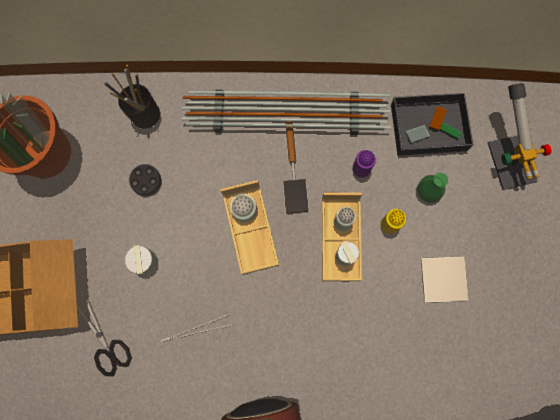

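View pics/wrist0.png

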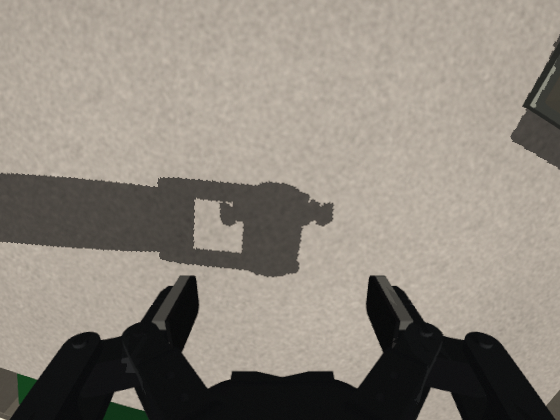

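The top view shows:
- Tall tray at about (342,237). Its steel sifter cap (346,216) is at the back and the flat lid with the strip (348,253) is at the front.
- Wide tray at about (250,227), with the opened wide jar at (243,207).
- Sealed wide jar on the bench at (139,261).
- Tile at (445,279).
- Look-alikes of tall_opened, which I leave alone: purple (365,163) and yellow (396,220).
- Vase (432,188), mould (145,180), paddle (295,170).

Next I measure the poses.

```bash
cat > h.py <<'E'
import numpy as np, cv2
from scipy.spatial.transform import Rotation as R
from scipy.optimize import minimize, least_squares
from station import ctrl
def proj(P,c):
    P=np.atleast_2d(P); Rm=R.from_rotvec(c['rotation']).as_matrix()
    q=(P-c['eye'])@Rm; s=q[:,:2]/q[:,2:]; r2=(s**2).sum(1,keepdims=True)
    f=210/np.tan(np.radians(c['fovy'])/2)
    return s*(1+c['k1']*r2)*f+[c['cx'],c['cy']]
def ray(uv,c,z):
    f=210/np.tan(np.radians(c['fovy'])/2); d=(np.array(uv,float)-[c['cx'],c['cy']])/f; s=d.copy()
    for _ in range(30): s=d/(1+c['k1']*(s**2).sum())
    v=R.from_rotvec(c['rotation']).as_matrix()@np.r_[s,1]
    return c['eye']+v*(z-c['eye'][2])/v[2]
def ring(r,z,n=48):
    a=np.arange(n)*2*np.pi/n; return np.c_[r*np.cos(a),r*np.sin(a),0*a+z]
def box(x0,x1,y0,y1,z0,z1): return np.array([[x,y,z] for x in(x0,x1) for y in(y0,y1) for z in(z0,z1)])/1000
def jar(r,hg,rc,top,flat):
    if flat: return np.vstack([ring(r,0),ring(r,top)])/1000
    return np.vstack([ring(r,0),ring(r,hg),ring(rc,hg+.5*(top-hg)),ring(rc*.7,hg+.85*(top-hg)),ring(rc*.3,top)])/1000
M=dict(tall_opened=jar(22,78,17,98,0),tall_sealed=jar(22,78,22,92,1),wide_opened=jar(30,44,23.5,64,0),wide_sealed=jar(30,44,30,58,1),
 tray=np.vstack([box(-91,91,-43,43,0,14),box(91,97,-43,43,0,56)]),tile=box(-50,50,-50,50,0,6),
 mould=np.vstack([ring(36,0),ring(36,24)])/1000, vase=np.vstack([ring(20,0),ring(31,35),ring(12,102)])/1000)
def hullmask(uv,S=4):
    m=np.zeros((420*S,560*S),np.uint8)
    h=cv2.convexHull(np.round((uv+.5)*S).astype(np.int32)); cv2.fillConvexPoly(m,h,1)
    return m
def fit(model,x0,z0,obs,yaw=True):
    # obs: list of (cam params, mask)
    tg=[]
    for c,m in obs:
        p=np.argwhere(m)[:,::-1].astype(float)
        tg.append((c,hullmask(np.vstack([p+[a,b] for a in(-.5,.5) for b in(-.5,.5)]))))
    def cost(x):
        th=x[2] if yaw else 0
        P=model@R.from_euler('z',th).as_matrix().T+[x[0],x[1],z0]
        e=0
        for c,t in tg:
            m=hullmask(proj(P,c)); e+=1-(m&t).sum()/(m|t).sum()
        return e
    x0=list(x0)
    sx=[[*x0]]+[[*(np.array(x0)+d)] for d in ([[.01,0,0],[0,.01,0],[0,0,.1]] if yaw else [[.01,0],[0,.01]])]
    r=minimize(cost,x0,method='Nelder-Mead',options=dict(initial_simplex=sx,xatol=1e-4,fatol=1e-4))
    return r.x,r.fun/len(obs)
E
python3 - <<'E'
from h import *
import pickle
cs={n:ctrl.camera_params(n) for n in('top','scene')}
for n in cs: ctrl.get_image(n)
px=dict(tall_opened=(346,216,.09,.006),tall_sealed=(348,253,.09,.006),wide_opened=(243,207,.06,.006),wide_sealed=(139,261,.058,0),tall_tray=(342,237,.01,0),wide_tray=(250,227,.01,0),tile=(445,279,.006,0),mould=(145,180,.02,0),vase=(432,188,.06,0),paddle=(293,160,0,0))
D={}
for k,(u,v,z,z0) in px.items():
    p=ray((u,v),cs['top'],z)
    obs={}
    for n in cs:
        ms=ctrl.masks_of(n,k)
        e=proj([[p[0],p[1],z]],cs[n])[0]
        best=None
        for m in ms:
            ext=m['extent']; d=np.hypot((ext[0]+ext[2])/2-e[0],(ext[1]+ext[3])/2-e[1])
            if d<22 and (best is None or m['score']>best[0]): best=(m['score'],m['pixels'],ext)
        print(k,n,[(round(m['score'],2),list(map(int,m['extent']))) for m in ms][:5],'sel',best and best[2])
        if best: obs[n]=best[1]
    D[k]=(p,obs)
    if k=='paddle': continue
    mod=M['tray'] if 'tray' in k else M[k]
    yaw=('tray' in k) or k=='tile'
    x0=[p[0],p[1]]+([0.0] if yaw else [])
    for s in (['top'],['top','scene']):
        o=[(cs[n],obs[n]) for n in s if n in obs]
        if o:
            x,f=fit(mod,x0,z0,o,yaw); print('   ',k,s,np.round(x,4),round(f,3))
print(ctrl.get_obs()['t'])
E
```

```text
tall_opened top [(0.82, [378, 210, 401, 233]), (0.73, [333, 204, 356, 231]), (0.59, [354, 151, 370, 181])] sel [333.8, 204.5, 356.3, 231.7]
tall_opened scene [(0.92, [255, 163, 270, 193]), (0.73, [240, 140, 250, 176])] sel [255.6, 163.9, 270.4, 193.5]
    tall_opened ['top'] [ 0.604  -0.1144] 0.039
    tall_opened ['top', 'scene'] [ 0.6042 -0.1144] 0.07
tall_sealed top [(0.74, [331, 244, 358, 266])] sel [331.2, 244.5, 358.3, 266.5]
tall_sealed scene [(0.98, [281, 154, 294, 188]), (0.75, [208, 213, 279, 257])] sel [281.1, 154.0, 294.1, 188.2]
    tall_sealed ['top'] [ 0.5264 -0.1184] 0.08
    tall_sealed ['top', 'scene'] [ 0.5267 -0.1188] 0.073
wide_opened top [(0.78, [228, 192, 260, 226])] sel [228.5, 192.1, 260.0, 226.6]
wide_opened scene [(0.68, [287, 227, 308, 255])] sel [287.0, 227.1, 308.7, 255.1]
    wide_opened ['top'] [0.626  0.1089] 0.059
    wide_opened ['top', 'scene'] [0.6271 0.1078] 0.135
wide_sealed top [(0.93, [125, 244, 157, 274])] sel [125.6, 244.7, 157.9, 274.5]
wide_sealed scene [(0.97, [378, 269, 409, 301])] sel [378.2, 269.8, 409.2, 301.1]
    wide_sealed ['top']
[... 733 characters left out ...]
'scene'] [ 0.4814 -0.3459  0.0546] 0.043
mould top [(0.91, [131, 160, 160, 194]), (0.72, [335, 203, 356, 233])] sel [131.3, 160.4, 160.0, 194.5]
mould scene [(0.75, [315, 315, 343, 345]), (0.29, [234, 170, 309, 208]), (0.22, [271, 207, 342, 267])] sel [315.8, 315.5, 343.8, 345.7]
    mould ['top'] [0.6929 0.343 ] 0.039
    mould ['top', 'scene'] [0.6926 0.3424] 0.062
vase top [(0.27, [322, 190, 363, 281])] sel None
vase scene [(0.71, [197, 132, 217, 169])] sel [197.3, 132.6, 217.6, 169.0]
    vase ['top', 'scene'] [ 0.685  -0.3082] 0.122
paddle top [(0.63, [282, 120, 305, 209])] sel [282.8, 120.0, 305.9, 209.3]
paddle scene [(0.62, [208, 213, 278, 257])] sel [208.0, 213.6, 278.9, 257.6]
1.25
```

```bash
cat >> h.py <<'E'
def plan(target,yaw,nmax=5,step=.06,T=None):
    """yaw: world angle of jaw opening axis (tool z) mod pi"""
    o=ctrl.get_obs(); p=o['tool_pos'].copy(); Rm=R.from_rotvec(o['tool_rot'])
    z=Rm.as_matrix()[:,2]; a=np.arctan2(z[1],z[0]); d=(yaw-a+np.pi/2)%np.pi-np.pi/2
    # tool levelled
    y=np.array([0,0,-1.]); zz=np.array([np.cos(a+d),np.sin(a+d),0]); Rt=R.from_matrix(np.c_[np.cross(y,zz),y,zz])
    rel=(Rm.inv()*Rt).as_rotvec(); dist=np.linalg.norm(np.array(target)-p)
    n=max(1,int(np.ceil(dist/step)),int(np.ceil(np.degrees(np.linalg.norm(rel))/10)))
    print('t',round(o['t'],2),'pos',np.round(p,4),'yaw',round(np.degrees(a),1),'tilt',round(np.degrees(np.arccos(-Rm.as_matrix()[2,1])),2),'open',round(o['opening'],4),'F',np.round(o['contact_force'],1),'q6',round(o['q'][5],2),'rows',n)
    cur=Rm
    for i in range(n):
        dp=cur.inv().apply((np.array(target)-p)/n); print(i+1,np.round(dp,4).tolist(),np.round(np.degrees(rel/n),2).tolist())
        cur=cur*R.from_rotvec(rel/n)
E
python3 - <<'E'
from h import *
print(R.from_rotvec(ctrl.get_obs()['tool_rot']).as_matrix().round(3))
c=ctrl.camera_params('top')
print('yellow',ray((396,220),c,.09),'purple',ray((365,163),c,.09))
plan([.604,-.114,.22],np.pi/2+.02)
im=ctrl.get_image('top');s=ctrl.get_image('scene')
a=cv2.resize(im[175:295,310:415],None,fx=4,fy=4,interpolation=2);b=cv2.resize(s[130:250,205:345],None,fx=2.7,fy=4,interpolation=2)
cv2.imwrite('pics/crop1.png',np.hstack([a,b])[:600,:800,::-1])
E
```

```text
[[-0.948 -0.     0.318]
 [-0.318  0.    -0.948]
 [-0.    -1.    -0.   ]]
yellow [ 0.59605115 -0.21887478  0.09      ] purple [ 0.718718   -0.15435144  0.09      ]
t 1.25 pos [ 0.1988 -0.5925  0.2453] yaw -71.4 tilt 0.0 open 0.0855 F [ 0.5 -0.  -1. ] q6 -0.12 rows 11
1 [-0.0488, 0.0023, -0.0295] [0.0, 1.58, -0.0]
2 [-0.0479, 0.0023, -0.0309] [0.0, 1.58, -0.0]
3 [-0.0471, 0.0023, -0.0322] [0.0, 1.58, -0.0]
4 [-0.0461, 0.0023, -0.0335] [0.0, 1.58, -0.0]
5 [-0.0452, 0.0023, -0.0347] [0.0, 1.58, -0.0]
6 [-0.0442, 0.0023, -0.036] [0.0, 1.58, -0.0]
7 [-0.0432, 0.0023, -0.0372] [0.0, 1.58, -0.0]
8 [-0.0422, 0.0023, -0.0383] [0.0, 1.58, -0.0]
9 [-0.0411, 0.0023, -0.0395] [0.0, 1.58, -0.0]
10 [-0.04, 0.0023, -0.0406] [0.0, 1.58, -0.0]
11 [-0.0389, 0.0023, -0.0417] [0.0, 1.58, -0.0]
```

View pics/crop1.png

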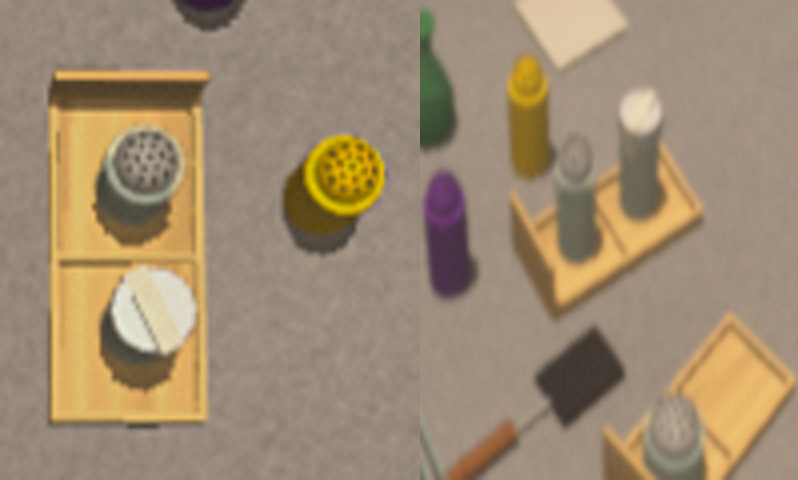

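The candidates for tall_opened in the crop are the grey steel cap on clear glass in the tray at (145,165), the yellow jar at (345,175) and the purple jar at the top edge (208,10). The steel-capped one in the tray's back place fits the description. I'll move above it.

>>> servo_tool:
  delta_pos:
    - [-0.049, 0.002, -0.029]
    - [-0.048, 0.002, -0.031]
    - [-0.047, 0.002, -0.032]
    - [-0.046, 0.002, -0.033]
    - [-0.045, 0.002, -0.035]
  dr:
    - [0, 1.6, 0]
    - [0, 1.6, 0]
    - [0, 1.6, 0]
    - [0, 1.6, 0]
    - [0, 1.6, 0]
  grip: [1, 1, 1, 1, 1]
  grip_force: 30

```text
t: 1.98
tool_pos: [0.3867, -0.3737, 0.2356]
tool_rot: [-0.182, 2.128, -2.134]
contact_force: [1.2, -0.6, -0.0]
opening: 0.0849
```

>>> servo_tool:
  delta_pos:
    - [-0.044, 0.002, -0.036]
    - [-0.043, 0.002, -0.037]
    - [-0.042, 0.002, -0.038]
    - [-0.041, 0.002, -0.039]
    - [-0.04, 0.002, -0.041]
  dr:
    - [0, 1.6, 0]
    - [0, 1.6, 0]
    - [0, 1.6, 0]
    - [0, 1.6, 0]
    - [0, 1.6, 0]
  grip: [1, 1, 1, 1, 1]

```text
t: 2.6
tool_pos: [0.5794, -0.1522, 0.2266]
tool_rot: [-0.024, 2.199, -2.211]
contact_force: [-0.3, 0.1, -0.3]
opening: 0.0856
```

```bash
python3 -c "
from h import *
plan([.604,-.114,.22],np.pi/2+.02)"
```

```text
t 2.6 pos [ 0.5794 -0.1522  0.2266] yaw -88.5 tilt 0.43 open 0.0856 F [-0.3  0.1 -0.3] q6 1.16 rows 1
1 [-0.0256, 0.0066, -0.0376] [-0.31, 0.39, -0.29]
```

>>> servo_tool:
  delta_pos:
    - [-0.026, 0.007, -0.038]
    - [0, 0, 0]
  dr:
    - [-0.3, 0.4, -0.3]
    - [0, 0, 0]
  grip: [1, 1]

```text
t: 2.85
tool_pos: [0.6068, -0.109, 0.2192]
tool_rot: [-0.027, 2.209, -2.209]
contact_force: [-0.9, -0.5, -0.2]
opening: 0.0851
```

```bash
cat > look.py <<'E'
from h import *
import sys
name=sys.argv[1]
pts=[list(map(float,a.split(','))) for a in sys.argv[2:]]
plan([.6,0,.2],np.pi/2)if 0 else None
c=ctrl.camera_params('wrist'); im=ctrl.get_image('wrist')[:,:,::-1].copy()
for p in pts:
    for r in (.022,):
        uv=proj(ring(p[3] if len(p)>3 else .022,0)+p[:3],c); cv2.polylines(im,[uv.astype(np.int32)],True,(0,0,255),1)
cv2.imwrite(f'pics/{name}.png',im)
E
python3 look.py w1 .604,-.114,.006,.022 .604,-.114,.084,.022 .5265,-.1186,.098,.022
python3 -c "
from h import *
plan([.604,-.114,.065],np.pi/2+.02)"
```

```text
t 2.9 pos [ 0.6064 -0.1103  0.2197] yaw -88.7 tilt 0.04 open 0.0857 F [ 1.   0.4 -0.8] q6 1.25 rows 3
1 [0.0009, 0.0516, 0.0012] [-0.01, 0.06, -0.01]
2 [0.0009, 0.0516, 0.0012] [-0.01, 0.06, -0.01]
3 [0.0008, 0.0516, 0.0012] [-0.01, 0.06, -0.01]
```

View pics/w1.png

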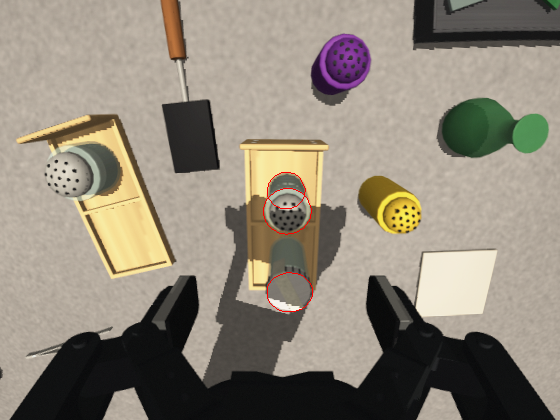

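The overlay circles match the jar and the lid. I'll descend.

>>> servo_tool:
  delta_pos:
    - [0.001, 0.05, 0.001]
    - [0.001, 0.05, 0.001]
    - [0.001, 0.05, 0.001]
    - [0, 0.012, 0]
  dr:
    - [0, 0, 0]
    - [0, 0, 0]
    - [0, 0, 0]
    - [0, 0, 0]
  grip: [1, 1, 1, 1]

```text
t: 3.4
tool_pos: [0.6049, -0.1192, 0.0588]
tool_rot: [-0.011, 2.202, -2.213]
contact_force: [0.1, 0.6, 0.7]
opening: 0.0854
```

>>> servo_tool:
  delta_pos:
    - [0, 0, 0]
    - [0, 0, 0]
    - [0, 0, 0]
    - [0, 0, 0]
    - [0, 0, 0]
  dr:
    - [0, 0, 0]
    - [0, 0, 0]
    - [0, 0, 0]
    - [0, 0, 0]
    - [0, 0, 0]
  grip: [0.8, 0.6, 0.5, 0.3, 0.3]

```text
t: 4.03
tool_pos: [0.6087, -0.1216, 0.0661]
tool_rot: [0.001, 2.194, -2.213]
contact_force: [0.8, -0.8, -1.1]
opening: 0.0448
```

```bash
python3 look.py w2
python3 -c "
from h import *
plan([.604,-.114,.2],np.pi/2+.02)"
```

```text
t 4.08 pos [ 0.6087 -0.1216  0.0661] yaw -89.0 tilt 1.17 open 0.0449 F [ 0.2  0.3 -1.3] q6 1.24 rows 3
1 [0.0007, -0.0447, -0.0022] [-0.17, -0.05, -0.35]
2 [0.001, -0.0447, -0.0023] [-0.17, -0.05, -0.35]
3 [0.0012, -0.0446, -0.0024] [-0.17, -0.05, -0.35]
```

View pics/w2.png

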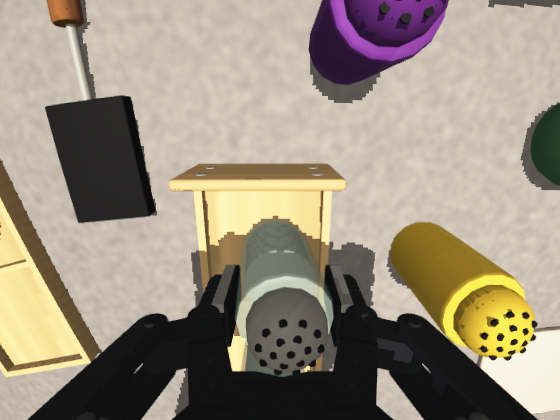

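The jar is between the pads with an opening of 44.8 mm. The pose drifted slightly during the zero rows, so I'll correct for that in each move. Lifting now.

>>> servo_tool:
  delta_pos:
    - [0, -0.02, 0]
    - [0, -0.045, 0]
    - [0, -0.045, 0]
    - [0, -0.045, 0]
  dr:
    - [-0.2, 0, -0.4]
    - [-0.1, 0, -0.3]
    - [-0.1, 0, -0.3]
    - [0, 0, 0]
  grip: [0.3, 0.3, 0.3, 0.3]

```text
t: 4.58
tool_pos: [0.6039, -0.1198, 0.2182]
tool_rot: [-0.034, 2.221, -2.216]
contact_force: [-0.1, -0.6, -1.0]
opening: 0.0454
```

```bash
python3 -c "
from h import *
plan([.48,-.345,.2],np.pi/2-.3)"; python3 look.py w3
```

```text
t 4.58 pos [ 0.6039 -0.1198  0.2182] yaw -89.0 tilt 0.73 open 0.0454 F [-0.1 -0.6 -1. ] q6 1.24 rows 5
1 [0.0255, 0.0038, 0.0446] [0.01, 3.64, 0.15]
2 [0.0227, 0.0038, 0.0461] [0.01, 3.64, 0.15]
3 [0.0197, 0.0037, 0.0475] [0.01, 3.64, 0.15]
4 [0.0167, 0.0037, 0.0486] [0.01, 3.64, 0.15]
5 [0.0135, 0.0037, 0.0496] [0.01, 3.64, 0.15]
```

View pics/w3.png

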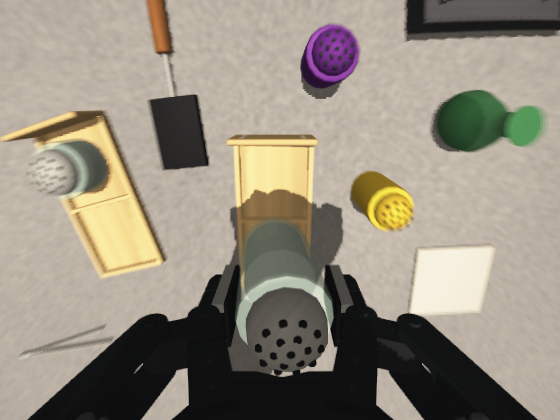

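The jar is held, and its cap shows at (288,330) between the pads. I'll carry it to the tile without turning.

>>> servo_tool:
  delta_pos:
    - [0.025, 0.004, 0.045]
    - [0.025, 0.004, 0.045]
    - [0.025, 0.004, 0.045]
    - [0.025, 0.004, 0.045]
    - [0.025, 0.004, 0.045]
  dr:
    - [0, 0, 0.1]
    - [0, 0, 0.1]
    - [0, 0, 0.1]
    - [0, 0, 0.1]
    - [0, 0, 0.1]
  grip: [0.3, 0.3, 0.3, 0.3, 0.3]

```text
t: 5.25
tool_pos: [0.4872, -0.3519, 0.209]
tool_rot: [-0.011, 2.194, -2.206]
contact_force: [0.6, -0.1, -1.0]
opening: 0.0448
```

```bash
python3 -c "
from h import *
plan([.484,-.345,.1],np.pi/2+.02)
c=ctrl.camera_params('wrist');o=ctrl.get_obs();ctrl.get_image('wrist')
for m in ctrl.masks_of('wrist','tall_opened'): print(m['score'],m['extent'])
# expected extents for jar at TCP offsets dx
p=o['tool_pos']
for dx in(-.01,-.005,0,.005):
  uv=proj(ring(.017,0)+[p[0]+dx,p[1],p[2]-.06+.088],c); print(dx,uv.min(0).round(),uv.max(0).round())
"; python3 look.py w4
```

```text
t 5.25 pos [ 0.4872 -0.3519  0.209 ] yaw -88.5 tilt 0.97 open 0.0448 F [ 0.6 -0.1 -1. ] q6 0.79 rows 2
1 [0.0024, 0.0545, -0.0038] [-0.16, 0.18, -0.46]
2 [0.0019, 0.0545, -0.0037] [-0.16, 0.18, -0.46]
0.75 [233.5, 220.1, 333.6, 376.7]
0.66 [95.5, 44.0, 180.5, 102.9]
-0.01 [241. 315.] [322. 379.]
-0.005 [241. 304.] [323. 371.]
0 [240. 293.] [324. 362.]
0.005 [240. 282.] [325. 352.]
```

View pics/w4.png

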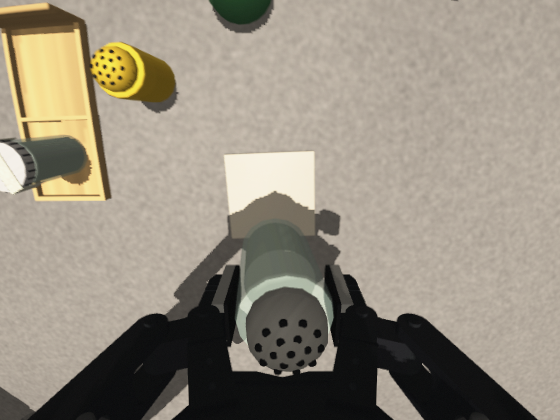

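The jar sits about 5 mm behind the TCP, which agrees with the first estimate. Lowering in stages.

>>> servo_tool:
  delta_pos:
    - [0.001, 0.05, -0.003]
    - [0.001, 0.05, -0.003]
    - [0, 0.025, 0]
  dr:
    - [-0.2, 0.2, -0.5]
    - [-0.1, 0.2, -0.4]
    - [0, 0, 0]
  grip: [0.3, 0.3, 0.3]

```text
t: 5.78
tool_pos: [0.4895, -0.3464, 0.0843]
tool_rot: [-0.011, 2.205, -2.215]
contact_force: [-0.0, 0.4, -0.9]
opening: 0.0449
```

```bash
python3 -c "
from h import *
plan([.486,-.345,.066],np.pi/2+.02)"
```

```text
t 5.78 pos [ 0.4895 -0.3464  0.0843] yaw -89.0 tilt 0.44 open 0.0449 F [-0.   0.4 -0.9] q6 0.81 rows 1
1 [0.0036, 0.0183, -0.0015] [-0.25, -0.19, -0.36]
```

>>> servo_tool:
  delta_pos:
    - [0.003, 0.01, -0.001]
    - [0, 0.006, 0]
  dr:
    - [-0.2, 0, -0.3]
    - [0, 0, 0]
  grip: [0.3, 0.3]

```text
t: 6.02
tool_pos: [0.4865, -0.3429, 0.066]
tool_rot: [-0.023, 2.215, -2.21]
contact_force: [0.5, 0.2, -1.6]
opening: 0.045
```

>>> servo_tool:
  delta_pos:
    - [0, 0.002, 0]
  dr:
    - [0, 0, 0]
  grip: [0.3]

```text
t: 6.15
tool_pos: [0.4871, -0.3428, 0.0646]
tool_rot: [-0.022, 2.214, -2.21]
contact_force: [0.7, -0.4, -0.9]
opening: 0.0448
```

>>> servo_tool:
  delta_pos:
    - [0, 0.003, 0]
  dr:
    - [0, 0, 0]
  grip: [0.3]

```text
t: 6.28
tool_pos: [0.4879, -0.3434, 0.063]
tool_rot: [-0.02, 2.211, -2.211]
contact_force: [-0.5, 1.8, 6.5]
opening: 0.0448
```

>>> servo_tool:
  delta_pos:
    - [0, 0.003, 0]
  dr:
    - [0, 0, 0]
  grip: [0.3]

```text
t: 6.4
tool_pos: [0.4892, -0.3436, 0.0629]
tool_rot: [-0.018, 2.21, -2.21]
contact_force: [-3.9, 7.1, 14.0]
opening: 0.0448
```

Contact came at z≈0.063, so the jar is down. Releasing and going up.

>>> servo_tool:
  delta_pos:
    - [0, -0.001, 0]
    - [0, 0, 0]
    - [0, 0, 0]
    - [0, 0, 0]
  dr:
    - [0, 0, 0]
    - [0, 0, 0]
    - [0, 0, 0]
    - [0, 0, 0]
  grip: [0.55, 0.7, 1, 1]

```text
t: 6.9
tool_pos: [0.4907, -0.3452, 0.0667]
tool_rot: [-0.013, 2.204, -2.212]
contact_force: [-0.4, -0.3, 0.6]
opening: 0.0853
```

>>> servo_tool:
  delta_pos:
    - [0, -0.03, 0]
    - [0, -0.05, 0]
    - [0, -0.05, 0]
    - [0, -0.03, 0]
  dr:
    - [0, 0, 0]
    - [0, 0, 0]
    - [0, 0, 0]
    - [0, 0, 0]
  grip: [1, 1, 1, 1]

```text
t: 7.4
tool_pos: [0.4874, -0.3432, 0.2258]
tool_rot: [-0.021, 2.215, -2.209]
contact_force: [0.1, -0.5, -0.2]
opening: 0.0856
```

```bash
python3 -c "
from h import *
plan([.5265,-.1187,.2],np.pi/2+.02)"; python3 look.py w5 .484,-.343,.006,.022 .484,-.343,.084,.022
```

```text
t 7.4 pos [ 0.4874 -0.3432  0.2258] yaw -88.9 tilt 0.15 open 0.0856 F [ 0.1 -0.5 -0.2] q6 0.81 rows 4
1 [-0.0108, 0.0066, -0.0559] [0.04, -0.02, -0.0]
2 [-0.0108, 0.0066, -0.0559] [0.04, -0.02, -0.0]
3 [-0.0109, 0.0065, -0.0559] [0.04, -0.02, -0.0]
4 [-0.0109, 0.0065, -0.0559] [0.04, -0.02, -0.0]
```

View pics/w5.png

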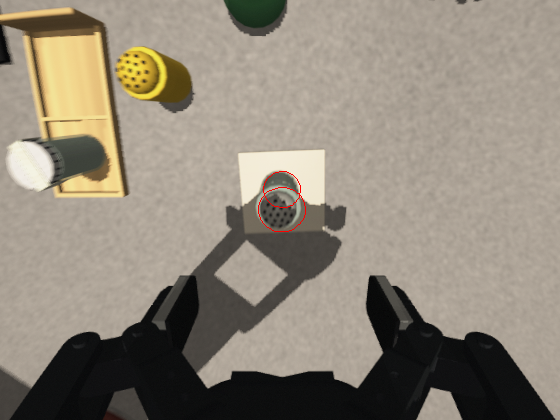

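The opened tall jar stands upright on the tile. Its cap is at (277,210), about 2 mm left of my circle, so y≈-0.341. Next is the sealed tall jar.

>>> servo_tool:
  delta_pos:
    - [-0.011, 0.006, -0.056]
    - [-0.011, 0.006, -0.056]
    - [-0.011, 0.006, -0.056]
    - [-0.011, 0.006, -0.056]
    - [0, 0, 0]
  dr:
    - [0, 0, 0]
    - [0, 0, 0]
    - [0, 0, 0]
    - [0, 0, 0]
    - [0, 0, 0]
  grip: [1, 1, 1, 1, 1]

```text
t: 8.07
tool_pos: [0.5303, -0.1152, 0.2057]
tool_rot: [-0.008, 2.205, -2.214]
contact_force: [-1.1, -0.2, 0.4]
opening: 0.0854
```

```bash
python3 -c "
from h import *
plan([.5265,-.1187,.055],np.pi/2+.02)"; python3 look.py w6 .5265,-.1187,.006,.022 .5265,-.1187,.098,.022
```

```text
t 8.07 pos [ 0.5303 -0.1152  0.2057] yaw -89.1 tilt 0.55 open 0.0854 F [-1.1 -0.2  0.4] q6 1.21 rows 3
1 [0.0017, 0.0502, 0.0009] [-0.09, -0.09, -0.16]
2 [0.0016, 0.0502, 0.001] [-0.09, -0.09, -0.16]
3 [0.0014, 0.0502, 0.0011] [-0.09, -0.09, -0.16]
```

View pics/w6.png

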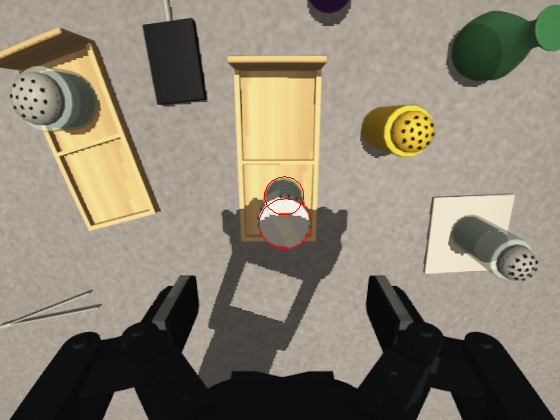

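The overlay fits the flat lid at (285,222). Descending and gripping.

>>> servo_tool:
  delta_pos:
    - [0.002, 0.05, 0.001]
    - [0.001, 0.05, 0.001]
    - [0, 0.042, 0.001]
  dr:
    - [-0.1, 0, -0.2]
    - [-0.1, 0, -0.2]
    - [0, 0, -0.1]
  grip: [1, 1, 1]

```text
t: 8.5
tool_pos: [0.5326, -0.1259, 0.0664]
tool_rot: [0.002, 2.201, -2.219]
contact_force: [-0.4, -1.0, -0.0]
opening: 0.0851
```

```bash
python3 -c "
from h import *
plan([.5265,-.1187,.06],np.pi/2+.02)"
```

```text
t 8.5 pos [ 0.5326 -0.1259  0.0664] yaw -89.4 tilt 0.84 open 0.0851 F [-0.4 -1.  -0. ] q6 1.2 rows 1
1 [0.0061, 0.0063, -0.0073] [-0.48, -0.54, -0.69]
```

>>> servo_tool:
  delta_pos:
    - [0.006, 0.008, -0.007]
  dr:
    - [-0.5, -0.5, -0.7]
  grip: [0.9]

```text
t: 8.62
tool_pos: [0.5239, -0.1195, 0.0549]
tool_rot: [-0.027, 2.219, -2.213]
contact_force: [-0.1, -0.1, 0.3]
opening: 0.0765
```

```bash
python3 -c "
from h import *
plan([.5265,-.1187,.057],np.pi/2+.02)"
```

```text
t 8.62 pos [ 0.5239 -0.1195  0.0549] yaw -89.0 tilt 0.42 open 0.0765 F [-0.1 -0.1  0.3] q6 1.19 rows 1
1 [-0.0026, -0.0021, -0.0007] [0.16, -0.14, 0.39]
```

>>> servo_tool:
  delta_pos:
    - [-0.002, -0.002, -0.001]
    - [0, 0, 0]
    - [0, 0, 0]
    - [0, 0, 0]
  dr:
    - [0.1, 0, 0.3]
    - [0, 0, 0]
    - [0, 0, 0]
    - [0, 0, 0]
  grip: [0.6, 0.4, 0.3, 0.3]

```text
t: 9.12
tool_pos: [0.5287, -0.1202, 0.062]
tool_rot: [-0.012, 2.209, -2.212]
contact_force: [-0.7, -0.4, -1.2]
opening: 0.0435
```

```bash
python3 -c "
from h import *
plan([.605,-.109,.2],np.pi/2+.02)"
```

```text
t 9.12 pos [ 0.5287 -0.1202  0.062 ] yaw -89.1 tilt 0.32 open 0.0435 F [-0.7 -0.4 -1.2] q6 1.19 rows 3
1 [-0.0258, -0.0459, -0.0033] [-0.03, -0.07, -0.1]
2 [-0.0257, -0.0459, -0.0033] [-0.03, -0.07, -0.1]
3 [-0.0256, -0.046, -0.0032] [-0.03, -0.07, -0.1]
```

>>> servo_tool:
  delta_pos:
    - [0, -0.02, 0]
    - [0, -0.04, -0.002]
    - [0, -0.03, 0]
  dr:
    - [0, 0, 0]
    - [0, 0, 0]
    - [0, 0, 0]
  grip: [0.3, 0.3, 0.3]

```text
t: 9.5
tool_pos: [0.5262, -0.1173, 0.1518]
tool_rot: [-0.018, 2.213, -2.213]
contact_force: [-0.4, 0.1, -1.5]
opening: 0.043
```

```bash
python3 -c "
from h import *
plan([.612,-.1095,.14],np.pi/2+.02)"; python3 look.py w7
```

```text
t 9.5 pos [ 0.5262 -0.1173  0.1518] yaw -89.1 tilt 0.01 open 0.043 F [-0.4  0.1 -1.5] q6 1.2 rows 2
1 [-0.043, 0.0059, -0.0032] [0.01, -0.1, -0.0]
2 [-0.043, 0.0059, -0.0031] [0.01, -0.1, -0.0]
```

View pics/w7.png

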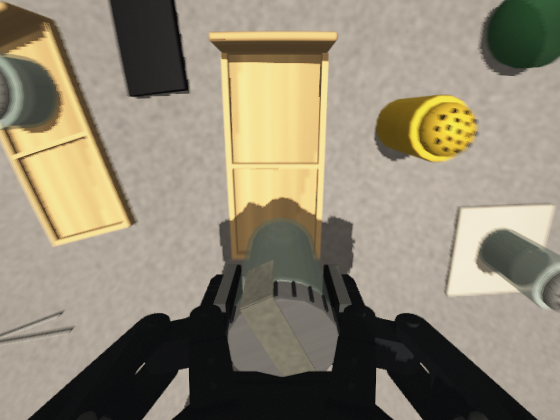

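The sealed jar is held, with its lid at about (283,325). Moving to the back place.

>>> servo_tool:
  delta_pos:
    - [-0.043, 0, -0.003]
    - [-0.043, 0, -0.003]
    - [0, 0.02, 0]
  dr:
    - [0, 0, 0]
    - [0, 0, 0]
    - [0, 0, 0]
  grip: [0.3, 0.3, 0.3]

```text
t: 9.93
tool_pos: [0.6184, -0.1113, 0.1396]
tool_rot: [-0.002, 2.2, -2.212]
contact_force: [-0.6, -0.3, -1.6]
opening: 0.0438
```

```bash
python3 -c "
from h import *
plan([.612,-.1095,.07],np.pi/2+.02)
c=ctrl.camera_params('wrist');p=ctrl.get_obs()['tool_pos']
for dx in(-.01,-.005,-.002,0,.005):
  uv=proj(ring(.022,0)+[p[0]+dx,p[1],p[2]-.056+.092],c); print(dx,uv.min(0).round(),uv.max(0).round())"
python3 look.py w8 .61,-.1095,.006,.022
```

```text
t 9.93 pos [ 0.6184 -0.1113  0.1396] yaw -89.1 tilt 0.87 open 0.0438 F [-0.6 -0.3 -1.6] q6 1.26 rows 2
1 [0.0037, 0.0347, -0.0011] [-0.15, -0.11, -0.4]
2 [0.0034, 0.0348, -0.001] [-0.15, -0.11, -0.4]
-0.01 [226. 317.] [337. 403.]
-0.005 [226. 306.] [338. 395.]
-0.002 [225. 299.] [339. 389.]
0 [225. 294.] [339. 386.]
0.005 [224. 282.] [341. 377.]
```

View pics/w8.png

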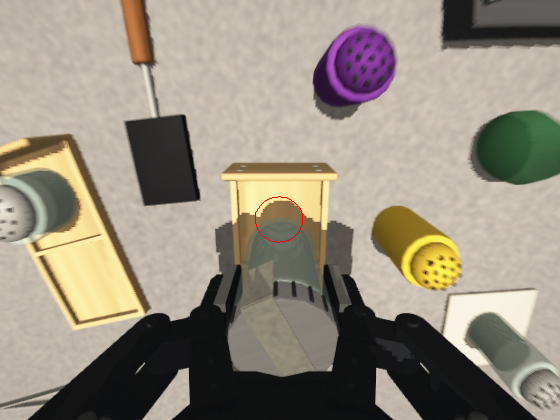

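>>> servo_tool:
  delta_pos:
    - [0.004, 0.035, -0.001]
    - [0.003, 0.025, -0.001]
  dr:
    - [-0.2, -0.1, -0.4]
    - [-0.1, -0.1, -0.4]
  grip: [0.3, 0.3]

```text
t: 10.22
tool_pos: [0.6058, -0.1087, 0.0718]
tool_rot: [-0.033, 2.219, -2.214]
contact_force: [-1.3, 0.5, -1.0]
opening: 0.0438
```

```bash
python3 -c "
from h import *
plan([.612,-.1095,.064],np.pi/2+.02)"
```

```text
t 10.22 pos [ 0.6058 -0.1087  0.0718] yaw -88.9 tilt 0.61 open 0.0438 F [-1.3  0.5 -1. ] q6 1.25 rows 1
1 [-0.0063, 0.0078, 0.0009] [0.15, -0.03, 0.59]
```

>>> servo_tool:
  delta_pos:
    - [-0.005, 0.004, 0.001]
    - [0, 0.003, 0]
  dr:
    - [0.1, 0, 0.4]
    - [0, 0, 0]
  grip: [0.3, 0.3]

```text
t: 10.48
tool_pos: [0.6084, -0.1093, 0.0618]
tool_rot: [-0.03, 2.218, -2.213]
contact_force: [0.2, -0.2, -1.5]
opening: 0.0435
```

>>> servo_tool:
  delta_pos:
    - [0, 0.003, 0]
  dr:
    - [0, 0, 0]
  grip: [0.3]

```text
t: 10.6
tool_pos: [0.609, -0.1095, 0.0596]
tool_rot: [-0.028, 2.217, -2.213]
contact_force: [0.0, -0.5, -2.2]
opening: 0.0432
```

>>> servo_tool:
  delta_pos:
    - [-0.001, 0.003, 0]
  dr:
    - [0, 0, 0]
  grip: [0.3]

```text
t: 10.72
tool_pos: [0.6107, -0.1095, 0.0591]
tool_rot: [-0.027, 2.216, -2.213]
contact_force: [-9.1, 4.7, 17.6]
opening: 0.0435
```

>>> servo_tool:
  delta_pos:
    - [-0.001, 0.003, 0]
  dr:
    - [0, 0, 0]
  grip: [0.3]

```text
t: 10.85
tool_pos: [0.6122, -0.1096, 0.0592]
tool_rot: [-0.028, 2.217, -2.213]
contact_force: [-3.0, 0.6, 5.6]
opening: 0.0433
```

The jar is down at z=0.059. Releasing and rising.

>>> servo_tool:
  delta_pos:
    - [0, -0.001, 0]
    - [0, 0, 0]
    - [0, 0, 0]
    - [0, 0, 0]
  dr:
    - [0, 0, 0]
    - [0, 0, 0]
    - [0, 0, 0]
    - [0, 0, 0]
  grip: [0.55, 0.7, 1, 1]

```text
t: 11.35
tool_pos: [0.615, -0.1104, 0.0638]
tool_rot: [-0.02, 2.211, -2.212]
contact_force: [0.1, 0.6, -0.6]
opening: 0.0852
```

>>> servo_tool:
  delta_pos:
    - [0, -0.03, 0]
    - [0, -0.05, 0]
    - [0, -0.05, 0]
    - [0, -0.03, 0]
  dr:
    - [0, 0, 0]
    - [0, 0, 0]
    - [0, 0, 0]
    - [0, 0, 0]
  grip: [1, 1, 1, 1]

```text
t: 11.85
tool_pos: [0.6123, -0.1097, 0.2226]
tool_rot: [-0.031, 2.219, -2.214]
contact_force: [-0.2, -0.1, 0.0]
opening: 0.0851
```

```bash
python3 -c "
from h import *
plan([.484,-.341,.22],np.pi/2+.02)"; python3 look.py w9 .61,-.1095,.006,.022 .61,-.1095,.098,.022
```

```text
t 11.85 pos [ 0.6123 -0.1097  0.2226] yaw -88.9 tilt 0.52 open 0.0851 F [-0.2 -0.1  0. ] q6 1.26 rows 5
1 [0.0265, 0.0006, 0.0458] [0.03, -0.01, 0.1]
2 [0.0265, 0.0006, 0.0458] [0.03, -0.01, 0.1]
3 [0.0265, 0.0006, 0.0458] [0.03, -0.01, 0.1]
4 [0.0266, 0.0006, 0.0458] [0.03, -0.01, 0.1]
5 [0.0266, 0.0006, 0.0458] [0.03, -0.01, 0.1]
```

View pics/w9.png

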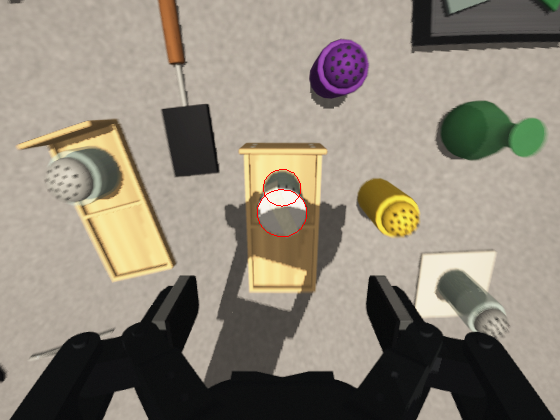

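The sealed tall jar matches the overlay exactly, in the middle of the back place. Returning to the tile.

>>> servo_tool:
  delta_pos:
    - [0.026, 0.001, 0.046]
    - [0.026, 0.001, 0.046]
    - [0.026, 0.001, 0.046]
    - [0.026, 0.001, 0.046]
    - [0.026, 0.001, 0.046]
  dr:
    - [0, 0, 0.1]
    - [0, 0, 0.1]
    - [0, 0, 0.1]
    - [0, 0, 0.1]
    - [0, 0, 0.1]
  grip: [1, 1, 1, 1, 1]

```text
t: 12.52
tool_pos: [0.4879, -0.3463, 0.2222]
tool_rot: [-0.018, 2.202, -2.204]
contact_force: [0.6, 0.2, 0.5]
opening: 0.0854
```

```bash
python3 -c "
from h import *
plan([.484,-.341,.1],np.pi/2+.02)"; python3 look.py w10 .484,-.341,.006,.022 .484,-.341,.084,.022
```

```text
t 12.53 pos [ 0.4879 -0.3463  0.2222] yaw -88.5 tilt 0.62 open 0.0854 F [0.6 0.2 0.5] q6 0.8 rows 3
1 [0.0017, 0.0407, -0.0019] [-0.02, 0.13, -0.2]
2 [0.0015, 0.0407, -0.0018] [-0.02, 0.13, -0.2]
3 [0.0014, 0.0407, -0.0018] [-0.02, 0.13, -0.2]
```

View pics/w10.png

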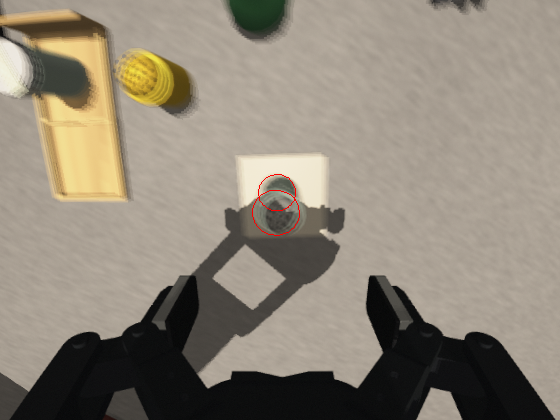

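The arm was still moving, so the picture is blurred. The jar is at (279,213), a few pixels right of the circle, so y≈-0.342.

>>> servo_tool:
  delta_pos:
    - [0.002, 0.05, -0.003]
    - [0.001, 0.05, -0.001]
  dr:
    - [0, 0, -0.3]
    - [0, 0, -0.3]
  grip: [1, 1]

```text
t: 12.82
tool_pos: [0.4836, -0.3529, 0.1249]
tool_rot: [-0.013, 2.196, -2.225]
contact_force: [0.8, -0.1, -0.8]
opening: 0.0851
```

```bash
python3 -c "
from h import *
plan([.484,-.342,.07],np.pi/2+.02)"
```

```text
t 12.82 pos [ 0.4836 -0.3529  0.1249] yaw -89.0 tilt 0.8 open 0.0851 F [ 0.8 -0.1 -0.8] q6 0.8 rows 1
1 [-0.0002, 0.0547, -0.0117] [-0.74, -0.18, -0.3]
```

>>> servo_tool:
  delta_pos:
    - [0, 0.02, -0.011]
    - [0, 0.025, 0]
  dr:
    - [-0.7, 0, -0.3]
    - [0, 0, 0]
  grip: [1, 1]

```text
t: 13.08
tool_pos: [0.4825, -0.34, 0.076]
tool_rot: [-0.022, 2.219, -2.211]
contact_force: [0.7, -0.2, 0.6]
opening: 0.0855
```

```bash
python3 -c "
from h import *
plan([.484,-.342,.06],np.pi/2+.02)"; python3 look.py w11 .484,-.342,.006,.022 .484,-.342,.084,.022
```

```text
t 13.07 pos [ 0.4825 -0.34    0.076 ] yaw -89.1 tilt 0.27 open 0.0855 F [ 0.7 -0.2  0.6] q6 0.81 rows 1
1 [-0.0015, 0.016, 0.0021] [0.2, -0.21, 0.18]
```

View pics/w11.png

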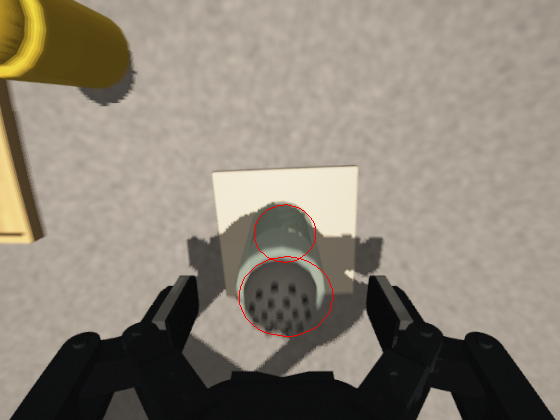

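The jar is actually at about (0.487,-0.340). Correcting, then gripping.

>>> servo_tool:
  delta_pos:
    - [-0.004, 0.014, 0]
    - [0, 0.004, 0]
  dr:
    - [0.2, 0, 0.2]
    - [0, 0, 0]
  grip: [0.95, 0.85]

```text
t: 13.38
tool_pos: [0.4854, -0.3375, 0.0539]
tool_rot: [-0.023, 2.219, -2.21]
contact_force: [-0.1, -0.3, 0.1]
opening: 0.0726
```

```bash
python3 -c "
from h import *
plan([.487,-.340,.057],np.pi/2+.02)"
```

```text
t 13.38 pos [ 0.4854 -0.3375  0.0539] yaw -89.0 tilt 0.3 open 0.0726 F [-0.1 -0.3  0.1] q6 0.82 rows 1
1 [-0.0015, -0.0031, 0.0025] [0.23, -0.16, 0.2]
```

>>> servo_tool:
  delta_pos:
    - [-0.001, -0.002, 0.003]
    - [0, 0, 0]
    - [0, 0, 0]
    - [0, 0, 0]
  dr:
    - [0.2, 0, 0.2]
    - [0, 0, 0]
    - [0, 0, 0]
    - [0, 0, 0]
  grip: [0.6, 0.4, 0.3, 0.3]

```text
t: 13.88
tool_pos: [0.4882, -0.3419, 0.059]
tool_rot: [-0.015, 2.208, -2.214]
contact_force: [0.4, -1.2, -1.6]
opening: 0.0432
```

>>> servo_tool:
  delta_pos:
    - [0, -0.02, 0]
    - [0, -0.045, 0]
    - [0, -0.045, 0]
    - [0, -0.03, 0]
  dr:
    - [0, 0, 0]
    - [0, 0, 0]
    - [0, 0, 0]
    - [0, 0, 0]
  grip: [0.3, 0.3, 0.3, 0.3]

```text
t: 14.38
tool_pos: [0.4862, -0.3404, 0.2035]
tool_rot: [-0.019, 2.213, -2.212]
contact_force: [-0.4, -0.1, -1.2]
opening: 0.0432
```

```bash
python3 -c "
from h import *
plan([.5235,-.1112,.2],np.pi/2+.02)"; python3 look.py w12
```

```text
t 14.38 pos [ 0.4862 -0.3404  0.2035] yaw -89.0 tilt 0.02 open 0.0432 F [-0.4 -0.1 -1.2] q6 0.82 rows 4
1 [-0.0103, 0.0009, -0.0571] [0.01, -0.04, -0.0]
2 [-0.0104, 0.0009, -0.0571] [0.01, -0.04, -0.0]
3 [-0.0104, 0.0009, -0.0571] [0.01, -0.04, -0.0]
4 [-0.0104, 0.0009, -0.0571] [0.01, -0.04, -0.0]
```

View pics/w12.png

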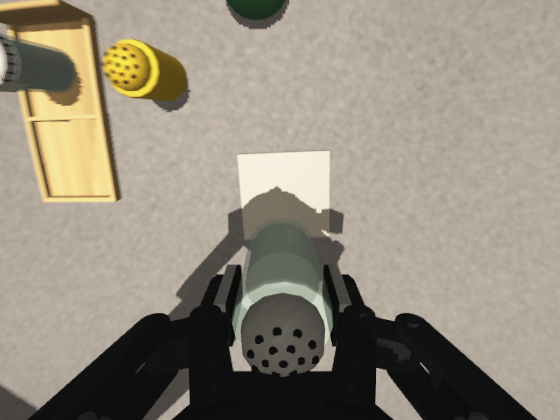

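The opened tall jar is held, cap at (283,333). I'll carry it to the front place at (0.522,-0.111).

>>> servo_tool:
  delta_pos:
    - [-0.01, 0.001, -0.057]
    - [-0.01, 0.001, -0.057]
    - [-0.01, 0.001, -0.057]
    - [-0.01, 0.001, -0.052]
    - [0, 0, 0]
  dr:
    - [0, 0, 0]
    - [0, 0, 0]
    - [0, 0, 0]
    - [0, 0, 0]
    - [0, 0, 0]
  grip: [0.3, 0.3, 0.3, 0.3, 0.3]

```text
t: 15.05
tool_pos: [0.5261, -0.1138, 0.2084]
tool_rot: [0.0, 2.197, -2.218]
contact_force: [-0.1, -0.2, -1.4]
opening: 0.0434
```

```bash
python3 -c "
from h import *
plan([.524,-.1112,.1],np.pi/2+.02)"
```

```text
t 15.05 pos [ 0.5261 -0.1138  0.2084] yaw -89.2 tilt 0.99 open 0.0434 F [-0.1 -0.2 -1.4] q6 1.21 rows 2
1 [0.0018, 0.0542, -0.0018] [-0.28, -0.17, -0.41]
2 [0.0014, 0.0542, -0.0016] [-0.28, -0.17, -0.41]
```

>>> servo_tool:
  delta_pos:
    - [0.002, 0.05, -0.002]
    - [0.001, 0.04, -0.002]
    - [0, 0.03, 0]
  dr:
    - [-0.3, -0.2, -0.4]
    - [-0.3, -0.2, -0.4]
    - [0, 0, 0]
  grip: [0.3, 0.3, 0.3]

```text
t: 15.42
tool_pos: [0.5275, -0.113, 0.0909]
tool_rot: [-0.013, 2.2, -2.21]
contact_force: [0.1, -0.2, -1.9]
opening: 0.0431
```

```bash
python3 -c "
from h import *
plan([.524,-.1112,.062],np.pi/2+.02)"
```

```text
t 15.43 pos [ 0.5275 -0.113   0.0909] yaw -88.7 tilt 0.65 open 0.0431 F [ 0.1 -0.2 -1.9] q6 1.2 rows 1
1 [0.0037, 0.0288, -0.002] [-0.26, 0.11, -0.6]
```

>>> servo_tool:
  delta_pos:
    - [0.003, 0.018, -0.002]
    - [0, 0.004, 0]
  dr:
    - [-0.2, 0, -0.5]
    - [0, 0, 0]
  grip: [0.3, 0.3]

```text
t: 15.68
tool_pos: [0.5227, -0.1119, 0.066]
tool_rot: [-0.026, 2.213, -2.212]
contact_force: [0.0, 0.5, -1.0]
opening: 0.0433
```

```bash
python3 -c "
from h import *
plan([.524,-.1112,.058],np.pi/2+.02)"
```

```text
t 15.68 pos [ 0.5227 -0.1119  0.066 ] yaw -88.8 tilt 0.17 open 0.0433 F [ 0.   0.5 -1. ] q6 1.2 rows 1
1 [-0.0014, 0.008, -0.0007] [0.01, 0.01, 0.16]
```

>>> servo_tool:
  delta_pos:
    - [-0.001, 0.004, -0.001]
    - [0, 0.003, 0]
  dr:
    - [0, 0, 0.1]
    - [0, 0, 0]
  grip: [0.3, 0.3]

```text
t: 15.92
tool_pos: [0.5253, -0.1119, 0.0609]
tool_rot: [-0.019, 2.209, -2.212]
contact_force: [0.9, 0.0, -0.9]
opening: 0.0432
```

>>> servo_tool:
  delta_pos:
    - [0, 0.003, 0]
  dr:
    - [0, 0, 0]
  grip: [0.3]

```text
t: 16.05
tool_pos: [0.5261, -0.1122, 0.0588]
tool_rot: [-0.017, 2.207, -2.211]
contact_force: [-0.0, -0.3, -1.2]
opening: 0.0431
```

>>> servo_tool:
  delta_pos:
    - [0.001, 0.003, 0]
  dr:
    - [0, 0, 0]
  grip: [0.3]

```text
t: 16.18
tool_pos: [0.5263, -0.1123, 0.0578]
tool_rot: [-0.014, 2.206, -2.21]
contact_force: [-4.5, 4.1, 13.7]
opening: 0.0432
```

>>> servo_tool:
  delta_pos:
    - [0.001, 0.003, 0]
  dr:
    - [0, 0, 0]
  grip: [0.3]

```text
t: 16.3
tool_pos: [0.5265, -0.1122, 0.0578]
tool_rot: [-0.013, 2.206, -2.21]
contact_force: [-7.0, 4.4, 16.8]
opening: 0.0434
```

Contact. Releasing and rising.

>>> servo_tool:
  delta_pos:
    - [0, -0.001, 0]
    - [0, 0, 0]
    - [0, 0, 0]
    - [0, 0, 0]
  dr:
    - [0, 0, 0]
    - [0, 0, 0]
    - [0, 0, 0]
    - [0, 0, 0]
  grip: [0.55, 0.7, 1, 1]

```text
t: 16.8
tool_pos: [0.5278, -0.1127, 0.0604]
tool_rot: [-0.01, 2.203, -2.209]
contact_force: [0.6, 0.4, 0.7]
opening: 0.0855
```

>>> servo_tool:
  delta_pos:
    - [0, -0.03, 0]
    - [0, -0.05, 0]
    - [0, -0.05, 0]
    - [0, -0.03, 0]
    - [0, 0, 0]
  dr:
    - [0, 0, 0]
    - [0, 0, 0]
    - [0, 0, 0]
    - [0, 0, 0]
    - [0, 0, 0]
  grip: [1, 1, 1, 1, 1]

```text
t: 17.42
tool_pos: [0.5247, -0.1119, 0.2225]
tool_rot: [-0.015, 2.207, -2.21]
contact_force: [0.1, 0.2, -0.5]
opening: 0.0852
```

```bash
python3 -c "
from h import *
plan([.626,.1085,.2],np.pi/2+.266)"; python3 look.py w13 .522,-.111,.006,.022 .522,-.111,.084,.022 .61,-.1095,.098,.022
```

```text
t 17.43 pos [ 0.5247 -0.1119  0.2225] yaw -88.9 tilt 0.37 open 0.0852 F [ 0.1  0.2 -0.5] q6 1.2 rows 5
1 [-0.0211, 0.0046, -0.0437] [-0.03, -2.82, -0.07]
2 [-0.0232, 0.0046, -0.0426] [-0.03, -2.82, -0.07]
3 [-0.0253, 0.0046, -0.0414] [-0.03, -2.82, -0.07]
4 [-0.0273, 0.0045, -0.0401] [-0.03, -2.82, -0.07]
5 [-0.0293, 0.0045, -0.0387] [-0.03, -2.82, -0.07]
```

View pics/w13.png

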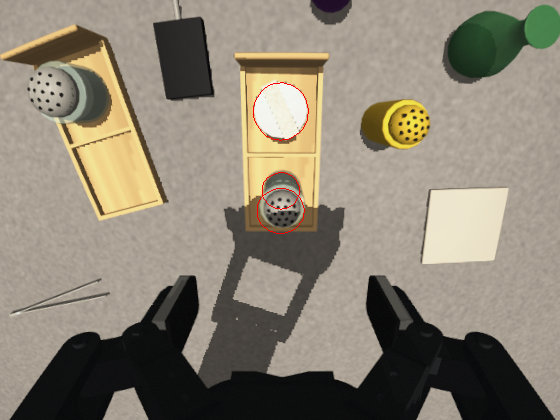

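Both tall jars stand centred: the lid at (281,111) and the sifter cap at (283,206). Now the opened wide jar.

>>> servo_tool:
  delta_pos:
    - [-0.021, 0.003, -0.044]
    - [-0.023, 0.003, -0.043]
    - [-0.025, 0.003, -0.041]
    - [-0.027, 0.003, -0.04]
    - [-0.029, 0.003, -0.039]
  dr:
    - [0, -2.8, 0]
    - [0, -2.8, 0]
    - [0, -2.8, 0]
    - [0, -2.8, 0]
    - [0, -2.8, 0]
  grip: [1, 1, 1, 1, 1]

```text
t: 18.1
tool_pos: [0.6208, 0.1126, 0.192]
tool_rot: [-0.292, 2.087, -2.084]
contact_force: [0.7, -0.6, -0.5]
opening: 0.0857
```

>>> servo_tool:
  delta_pos:
    - [0, 0, 0]
  dr:
    - [0, 0, 0]
  grip: [1]

```text
t: 18.23
tool_pos: [0.6199, 0.1151, 0.1883]
tool_rot: [-0.302, 2.088, -2.083]
contact_force: [-0.6, -0.5, -0.5]
opening: 0.0852
```

```bash
python3 look.py w14 .6265,.1085,.006,.03 .6265,.1085,.050,.03; python3 -c "
from h import *
plan([.6265,.1085,.1],np.pi/2+.266)"
```

```text
t 18.27 pos [0.6193 0.1138 0.1881] yaw -74.7 tilt 1.12 open 0.0857 F [-0.3 -0.5 -0.3] q6 1.37 rows 2
1 [-0.0036, 0.044, 0.0037] [0.12, 0.03, 0.55]
2 [-0.0032, 0.044, 0.0036] [0.12, 0.03, 0.55]
```

View pics/w14.png

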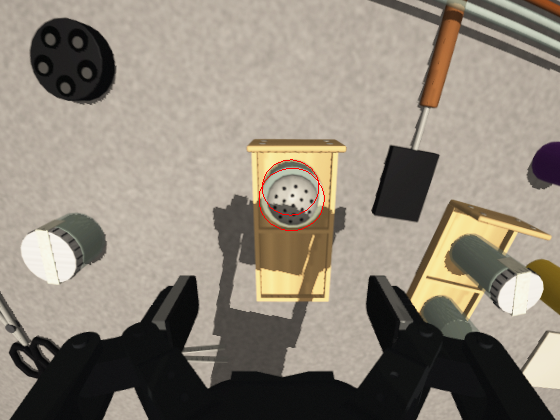

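The overlay fits the wide opened jar (292,195). Descending in steps.

>>> servo_tool:
  delta_pos:
    - [-0.004, 0.05, 0.004]
    - [-0.003, 0.04, 0.003]
    - [0, 0, 0]
  dr:
    - [0.1, 0, 0.6]
    - [0.1, 0, 0.5]
    - [0, 0, 0]
  grip: [1, 1, 1]

```text
t: 18.65
tool_pos: [0.6244, 0.1059, 0.0928]
tool_rot: [-0.281, 2.082, -2.082]
contact_force: [-0.1, -0.1, -0.1]
opening: 0.0853
```

```bash
python3 look.py w15 .6265,.1085,.006,.03 .6265,.1085,.050,.03; python3 -c "
from h import *
plan([.6265,.1085,.036],np.pi/2+.266)"
```

```text
t 18.7 pos [0.6257 0.106  0.0951] yaw -74.9 tilt 0.04 open 0.0853 F [-0.4 -0.6  0.1] q6 1.36 rows 1
1 [-0.0014, 0.0591, -0.0022] [-0.02, -0.1, 0.04]
```

View pics/w15.png

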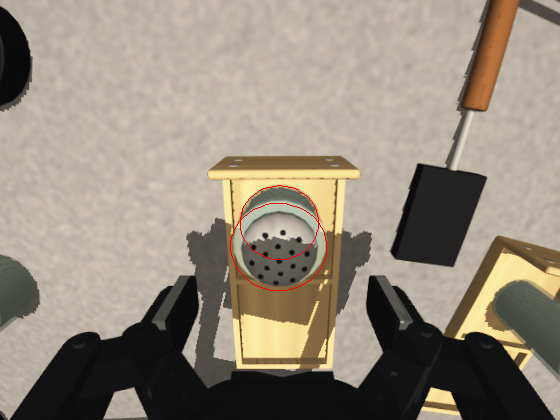

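>>> servo_tool:
  delta_pos:
    - [-0.001, 0.035, -0.002]
    - [0, 0.018, 0]
  dr:
    - [0, 0, 0]
    - [0, 0, 0]
  grip: [1, 1]

```text
t: 18.95
tool_pos: [0.63, 0.1072, 0.0472]
tool_rot: [-0.265, 2.076, -2.079]
contact_force: [-0.1, 0.2, 0.5]
opening: 0.0853
```

```bash
python3 -c "
from h import *
plan([.6265,.1085,.036],np.pi/2+.266)"
```

```text
t 18.95 pos [0.63   0.1072 0.0472] yaw -75.0 tilt 0.52 open 0.0853 F [-0.1  0.2  0.5] q6 1.36 rows 1
1 [0.0032, 0.0112, -0.0022] [-0.14, -0.2, -0.49]
```

>>> servo_tool:
  delta_pos:
    - [0.003, 0.011, -0.002]
    - [0, 0.002, 0]
  dr:
    - [-0.1, 0, -0.5]
    - [0, 0, 0]
  grip: [1, 0.9]

```text
t: 19.2
tool_pos: [0.6277, 0.108, 0.0355]
tool_rot: [-0.272, 2.08, -2.082]
contact_force: [0.3, -1.1, -0.0]
opening: 0.0769
```

```bash
python3 -c "
from h import *
plan([.6265,.1085,.036],np.pi/2+.266)"
```

```text
t 19.2 pos [0.6277 0.108  0.0355] yaw -75.0 tilt 0.11 open 0.0769 F [ 0.3 -1.1 -0. ] q6 1.36 rows 1
1 [0.001, -0.0005, -0.0008] [-0.07, -0.24, -0.09]
```

>>> servo_tool:
  delta_pos:
    - [0.001, 0.001, -0.001]
    - [0, 0.001, 0]
    - [0, 0.001, 0]
    - [0, 0, 0]
  dr:
    - [0, 0, 0]
    - [0, 0, 0]
    - [0, 0, 0]
    - [0, 0, 0]
  grip: [0.75, 0.6, 0.5, 0.5]

```text
t: 19.7
tool_pos: [0.6281, 0.1089, 0.0359]
tool_rot: [-0.268, 2.078, -2.081]
contact_force: [-0.0, 1.1, -1.8]
opening: 0.0588
```

>>> servo_tool:
  delta_pos:
    - [0, -0.02, 0]
    - [0, -0.04, 0]
    - [0, -0.02, 0]
  dr:
    - [0, 0, 0]
    - [0, 0, 0]
    - [0, 0, 0]
  grip: [0.5, 0.5, 0.5]

```text
t: 20.08
tool_pos: [0.6263, 0.109, 0.1168]
tool_rot: [-0.272, 2.08, -2.082]
contact_force: [0.2, -0.7, -1.2]
opening: 0.0594
```

```bash
python3 look.py w16; python3 -c "
from h import *
plan([.541,.0825,.1],np.pi/2+.266)"
```

```text
t 20.12 pos [0.6274 0.1091 0.1191] yaw -75.0 tilt 0.28 open 0.059 F [2.8 0.4 1.2] q6 1.36 rows 2
1 [0.0452, 0.0093, 0.0016] [-0.05, -0.11, -0.13]
2 [0.0452, 0.0094, 0.0015] [-0.05, -0.11, -0.13]
```

View pics/w16.png

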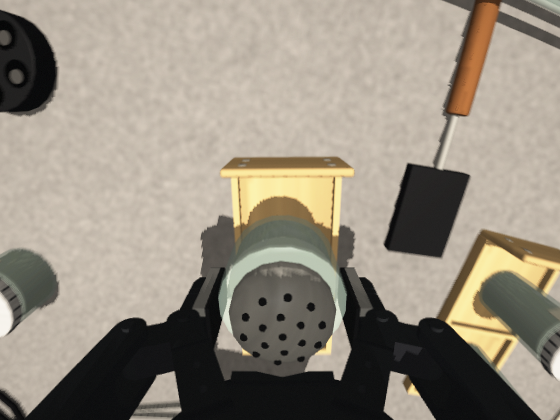

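The jar is held. The front place is at about (0.5395,0.081), so I'll move over it.

>>> servo_tool:
  delta_pos:
    - [0.045, 0.004, 0.002]
    - [0.045, 0.01, 0.002]
    - [0, 0.01, 0]
  dr:
    - [0, 0, -0.1]
    - [0, 0, -0.1]
    - [0, 0, 0]
  grip: [0.5, 0.5, 0.5]

```text
t: 20.5
tool_pos: [0.5398, 0.0813, 0.0943]
tool_rot: [-0.271, 2.078, -2.082]
contact_force: [-0.7, 0.2, -1.2]
opening: 0.0587
```

```bash
python3 look.py w17 .5395,.081,.006,.03; python3 -c "
from h import *
plan([.541,.0814,.05],np.pi/2+.266)"
```

```text
t 20.55 pos [0.5408 0.0815 0.0938] yaw -75.0 tilt 0.24 open 0.0588 F [-1.4 -0.6 -1.9] q6 1.32 rows 1
1 [0.0, 0.0438, 0.0001] [-0.13, -0.2, -0.2]
```

View pics/w17.png

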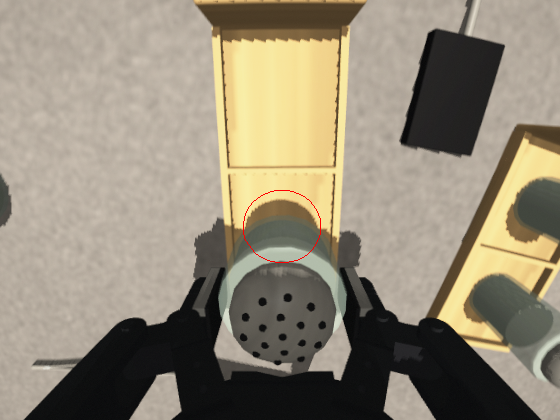

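>>> servo_tool:
  delta_pos:
    - [0, 0.035, 0]
    - [0, 0.012, 0]
  dr:
    - [-0.1, -0.2, -0.2]
    - [0, 0, 0]
  grip: [0.5, 0.5]

```text
t: 20.8
tool_pos: [0.5438, 0.0818, 0.0473]
tool_rot: [-0.273, 2.076, -2.078]
contact_force: [0.1, 0.5, -1.6]
opening: 0.0592
```

```bash
python3 -c "
from h import *
plan([.541,.0814,.036],np.pi/2+.266)"
```

```text
t 20.8 pos [0.5438 0.0818 0.0473] yaw -74.8 tilt 0.28 open 0.0592 F [ 0.1  0.5 -1.6] q6 1.32 rows 1
1 [0.0029, 0.0113, -0.0004] [-0.09, 0.0, -0.27]
```

>>> servo_tool:
  delta_pos:
    - [0.003, 0.006, 0]
    - [0, 0.004, 0]
  dr:
    - [0, 0, -0.3]
    - [0, 0, 0]
  grip: [0.5, 0.5]

```text
t: 21.05
tool_pos: [0.5426, 0.0812, 0.0377]
tool_rot: [-0.278, 2.077, -2.081]
contact_force: [-0.1, 0.3, -0.9]
opening: 0.0589
```

>>> servo_tool:
  delta_pos:
    - [0, 0.003, 0]
  dr:
    - [0, 0, 0]
  grip: [0.5]

```text
t: 21.18
tool_pos: [0.5434, 0.0812, 0.0357]
tool_rot: [-0.277, 2.076, -2.08]
contact_force: [-8.8, -1.7, 16.2]
opening: 0.0593
```

>>> servo_tool:
  delta_pos:
    - [0, 0.003, 0]
  dr:
    - [0, 0, 0]
  grip: [0.5]

```text
t: 21.3
tool_pos: [0.5436, 0.0812, 0.0358]
tool_rot: [-0.28, 2.077, -2.081]
contact_force: [-16.5, -1.2, 25.3]
opening: 0.0593
```

The jar is down. Releasing and rising.

>>> servo_tool:
  delta_pos:
    - [0, -0.001, 0]
    - [0, 0, 0]
    - [0, 0, 0]
    - [0, 0, 0]
  dr:
    - [0, 0, 0]
    - [0, 0, 0]
    - [0, 0, 0]
    - [0, 0, 0]
  grip: [0.73, 0.8, 1, 1]

```text
t: 21.8
tool_pos: [0.5463, 0.0813, 0.0399]
tool_rot: [-0.273, 2.074, -2.079]
contact_force: [-0.8, -0.2, 0.6]
opening: 0.0852
```

>>> servo_tool:
  delta_pos:
    - [0, -0.02, 0]
    - [0, -0.05, 0]
    - [0, -0.05, 0]
    - [0, -0.03, 0]
    - [0, 0, 0]
  dr:
    - [0, 0, 0]
    - [0, 0, 0]
    - [0, 0, 0]
    - [0, 0, 0]
    - [0, 0, 0]
  grip: [1, 1, 1, 1, 1]

```text
t: 22.42
tool_pos: [0.5457, 0.0816, 0.1993]
tool_rot: [-0.27, 2.072, -2.079]
contact_force: [0.4, -0.1, 0.5]
opening: 0.0854
```

```bash
python3 look.py w18 .5395,.081,.006,.03 .5395,.081,.05,.03; python3 -c "
from h import *
plan([.5045,.331,.18],np.pi/2+.266)"
```

```text
t 22.48 pos [0.5448 0.0816 0.1975] yaw -74.7 tilt 0.34 open 0.0856 F [-0.  -0.3 -0.2] q6 1.32 rows 5
1 [-0.0053, 0.0034, -0.0503] [-0.04, 0.01, -0.06]
2 [-0.0053, 0.0034, -0.0502] [-0.04, 0.01, -0.06]
3 [-0.0053, 0.0034, -0.0502] [-0.04, 0.01, -0.06]
4 [-0.0053, 0.0034, -0.0502] [-0.04, 0.01, -0.06]
5 [-0.0053, 0.0035, -0.0502] [-0.04, 0.01, -0.06]
```

View pics/w18.png

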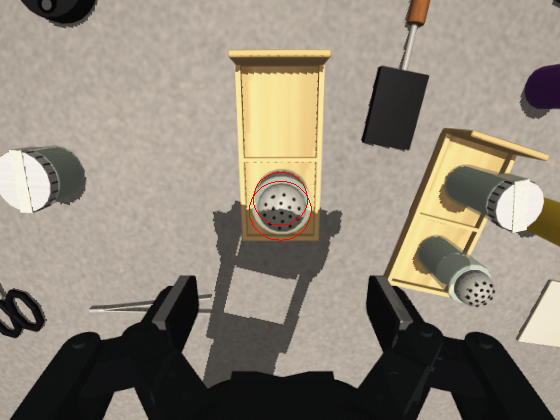

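The opened wide jar is centred in the front place within a few mm. Now the sealed wide jar on the bench.

>>> servo_tool:
  delta_pos:
    - [-0.005, 0.003, -0.05]
    - [-0.005, 0.003, -0.05]
    - [-0.005, 0.003, -0.05]
    - [-0.005, 0.003, -0.05]
    - [-0.005, 0.003, -0.046]
  dr:
    - [0, 0, 0]
    - [0, 0, 0]
    - [0, 0, 0]
    - [0, 0, 0]
    - [0, 0, 0]
  grip: [1, 1, 1, 1, 1]

```text
t: 23.1
tool_pos: [0.5003, 0.3278, 0.1731]
tool_rot: [-0.278, 2.08, -2.092]
contact_force: [0.5, -0.8, 1.1]
opening: 0.0851
```

>>> servo_tool:
  delta_pos:
    - [0, 0, 0]
  dr:
    - [0, 0, 0]
  grip: [1]

```text
t: 23.22
tool_pos: [0.4982, 0.3297, 0.1706]
tool_rot: [-0.287, 2.078, -2.092]
contact_force: [0.2, -0.5, -0.5]
opening: 0.0852
```

```bash
python3 look.py w19 .5045,.331,.0,.03 .5045,.331,.058,.03; python3 -c "
from h import *
plan([.5045,.331,.09],np.pi/2+.266)"
```

```text
t 23.27 pos [0.4985 0.3284 0.1705] yaw -75.0 tilt 0.73 open 0.0852 F [-0.2  0.2 -0.9] q6 1.77 rows 2
1 [-0.0037, 0.0402, -0.0007] [-0.17, -0.12, 0.33]
2 [-0.0035, 0.0402, -0.0006] [-0.17, -0.12, 0.33]
```

View pics/w19.png

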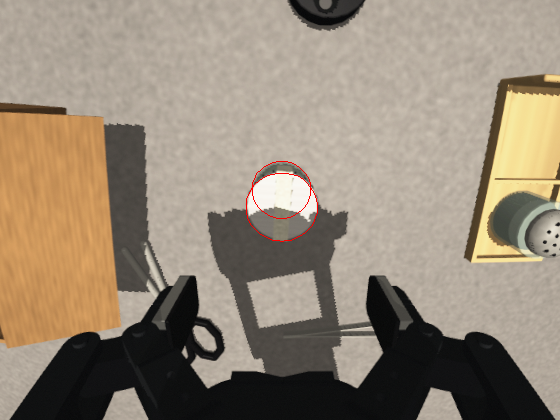

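The overlay fits the lid (282,205), and there is nothing within finger reach around it. Descending.

>>> servo_tool:
  delta_pos:
    - [-0.004, 0.05, -0.001]
    - [-0.003, 0.03, -0.001]
    - [0, 0.02, 0]
  dr:
    - [-0.2, 0, 0.3]
    - [-0.2, 0, 0.3]
    - [0, 0, 0]
  grip: [1, 1, 1]

```text
t: 23.65
tool_pos: [0.5056, 0.3289, 0.0684]
tool_rot: [-0.27, 2.083, -2.082]
contact_force: [-0.4, 0.7, -0.2]
opening: 0.0851
```

```bash
python3 -c "
from h import *
plan([.5045,.331,.030],np.pi/2+.266)"
```

```text
t 23.65 pos [0.5056 0.3289 0.0684] yaw -75.2 tilt 0.08 open 0.0851 F [-0.4  0.7 -0.2] q6 1.77 rows 1
1 [0.0006, 0.0384, -0.0023] [0.02, -0.39, -0.08]
```

>>> servo_tool:
  delta_pos:
    - [0.001, 0.02, -0.002]
    - [0, 0.016, 0]
  dr:
    - [0, -0.3, 0]
    - [0, 0, 0]
  grip: [1, 1]

```text
t: 23.9
tool_pos: [0.504, 0.3291, 0.0299]
tool_rot: [-0.275, 2.081, -2.081]
contact_force: [0.4, -0.4, -0.1]
opening: 0.0854
```

```bash
python3 -c "
from h import *
plan([.5045,.331,.030],np.pi/2+.266)"
```

```text
t 23.9 pos [0.504  0.3291 0.0299] yaw -74.9 tilt 0.01 open 0.0854 F [ 0.4 -0.4 -0.1] q6 1.76 rows 1
1 [-0.0009, -0.0001, -0.0017] [-0.01, -0.18, -0.0]
```

>>> servo_tool:
  delta_pos:
    - [-0.001, 0.001, -0.002]
    - [0, 0.001, 0]
    - [0, 0.001, 0]
    - [0, 0, 0]
  dr:
    - [0, 0, 0]
    - [0, 0, 0]
    - [0, 0, 0]
    - [0, 0, 0]
  grip: [0.75, 0.6, 0.5, 0.5]

```text
t: 24.4
tool_pos: [0.5053, 0.3319, 0.0282]
tool_rot: [-0.274, 2.08, -2.08]
contact_force: [-0.3, -0.6, -2.0]
opening: 0.0594
```

>>> servo_tool:
  delta_pos:
    - [0, -0.02, 0]
    - [0, -0.05, 0]
    - [0, -0.05, 0]
    - [0, 0, 0]
  dr:
    - [0, 0, 0]
    - [0, 0, 0]
    - [0, 0, 0]
    - [0, 0, 0]
  grip: [0.5, 0.5, 0.5, 0.5]

```text
t: 24.9
tool_pos: [0.5055, 0.3322, 0.1555]
tool_rot: [-0.271, 2.08, -2.078]
contact_force: [0.6, 0.5, -0.4]
opening: 0.0593
```

```bash
python3 look.py w20; python3 -c "
from h import *
plan([.625,.104,.15],np.pi/2+.266)"
```

```text
t 24.95 pos [0.504  0.3314 0.1525] yaw -74.9 tilt 0.06 open 0.0593 F [-0.7  0.  -2.3] q6 1.77 rows 5
1 [-0.0115, 0.0005, 0.0502] [-0.01, -0.03, 0.01]
2 [-0.0115, 0.0005, 0.0502] [-0.01, -0.03, 0.01]
3 [-0.0115, 0.0005, 0.0502] [-0.01, -0.03, 0.01]
4 [-0.0114, 0.0005, 0.0502] [-0.01, -0.03, 0.01]
5 [-0.0114, 0.0005, 0.0502] [-0.01, -0.03, 0.01]
```

View pics/w20.png

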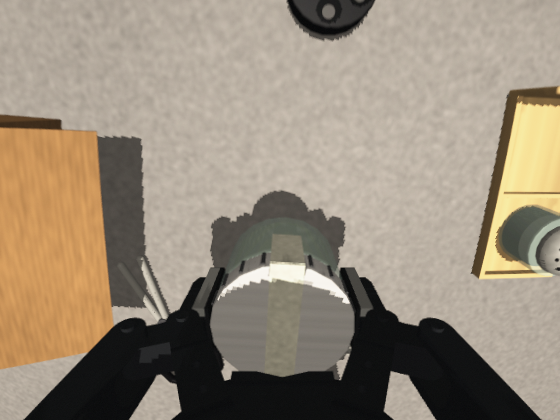

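Held. Carrying it to the back place at (0.6245,0.104).

>>> servo_tool:
  delta_pos:
    - [-0.012, 0, 0.05]
    - [-0.012, 0, 0.05]
    - [-0.011, 0, 0.05]
    - [-0.011, 0, 0.05]
    - [-0.011, 0, 0.048]
  dr:
    - [0, 0, 0]
    - [0, 0, 0]
    - [0, 0, 0]
    - [0, 0, 0]
    - [0, 0, 0]
  grip: [0.5, 0.5, 0.5, 0.5, 0.5]

```text
t: 25.58
tool_pos: [0.6205, 0.1032, 0.1443]
tool_rot: [-0.298, 2.082, -2.083]
contact_force: [1.6, 0.7, -2.0]
opening: 0.0593
```

>>> servo_tool:
  delta_pos:
    - [0, 0, 0]
  dr:
    - [0, 0, 0]
  grip: [0.5]

```text
t: 25.7
tool_pos: [0.6206, 0.1001, 0.1425]
tool_rot: [-0.297, 2.086, -2.087]
contact_force: [-0.6, 0.3, -3.4]
opening: 0.0594
```

```bash
python3 look.py w21 .6245,.104,.006,.03; python3 -c "
from h import *
plan([.625,.104,.07],np.pi/2+.266)"
```

```text
t 25.75 pos [0.6196 0.1016 0.142 ] yaw -74.6 tilt 1.02 open 0.0592 F [ 0.3  0.9 -2.1] q6 1.35 rows 2
1 [-0.0035, 0.036, -0.0004] [0.08, 0.06, 0.5]
2 [-0.0032, 0.036, -0.0004] [0.08, 0.06, 0.5]
```

View pics/w21.png

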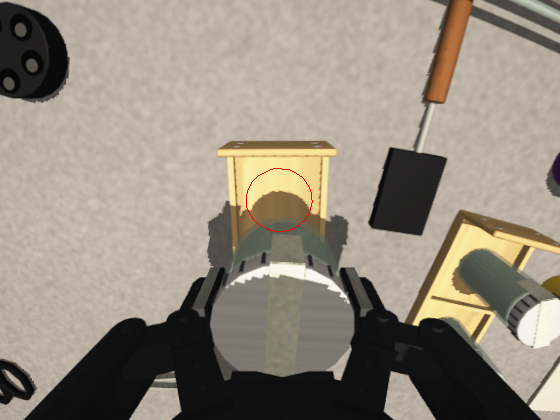

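>>> servo_tool:
  delta_pos:
    - [-0.003, 0.04, 0]
    - [-0.003, 0.03, 0]
    - [0, 0.015, 0]
  dr:
    - [0.1, 0, 0.5]
    - [0.1, 0, 0.5]
    - [0, 0, 0]
  grip: [0.5, 0.5, 0.5]

```text
t: 26.12
tool_pos: [0.6226, 0.1061, 0.0541]
tool_rot: [-0.284, 2.078, -2.076]
contact_force: [-1.1, 0.1, -2.2]
opening: 0.0595
```

```bash
python3 -c "
from h import *
plan([.625,.104,.034],np.pi/2+.266)"
```

```text
t 26.12 pos [0.6226 0.1061 0.0541] yaw -74.5 tilt 0.06 open 0.0595 F [-1.1  0.1 -2.2] q6 1.35 rows 1
1 [-0.0017, 0.0201, 0.0027] [0.04, 0.26, 0.04]
```

>>> servo_tool:
  delta_pos:
    - [-0.002, 0.012, 0.003]
    - [0, 0.004, 0]
  dr:
    - [0, 0.2, 0]
    - [0, 0, 0]
  grip: [0.5, 0.5]

```text
t: 26.38
tool_pos: [0.624, 0.1049, 0.0362]
tool_rot: [-0.285, 2.08, -2.078]
contact_force: [-1.0, 0.7, -2.9]
opening: 0.0592
```

>>> servo_tool:
  delta_pos:
    - [0, 0.003, 0]
  dr:
    - [0, 0, 0]
  grip: [0.5]

```text
t: 26.5
tool_pos: [0.6245, 0.1051, 0.0338]
tool_rot: [-0.284, 2.08, -2.078]
contact_force: [-7.3, 1.3, 18.2]
opening: 0.0593
```

Contact at z≈0.034, as predicted. Releasing and moving clear.

>>> servo_tool:
  delta_pos:
    - [0, 0, 0]
    - [0, 0, 0]
    - [0, 0, 0]
    - [0, 0, 0]
  dr:
    - [0, 0, 0]
    - [0, 0, 0]
    - [0, 0, 0]
    - [0, 0, 0]
  grip: [0.73, 0.8, 1, 1]

```text
t: 27.0
tool_pos: [0.6276, 0.1051, 0.038]
tool_rot: [-0.276, 2.076, -2.075]
contact_force: [1.2, -0.2, 0.8]
opening: 0.0854
```

>>> servo_tool:
  delta_pos:
    - [0, -0.02, 0]
    - [0, -0.05, 0]
    - [0, -0.05, 0]
    - [0, -0.05, 0]
  dr:
    - [0, 0, 0]
    - [0, 0, 0]
    - [0, 0, 0]
    - [0, 0, 0]
  grip: [1, 1, 1, 1]

```text
t: 27.5
tool_pos: [0.6242, 0.1048, 0.2112]
tool_rot: [-0.285, 2.081, -2.078]
contact_force: [1.0, 0.8, -0.9]
opening: 0.0854
```

```bash
python3 look.py w22 .6245,.104,.064,.03 .5395,.081,.05,.03; python3 -c "
from h import *
plan([.35,.2,.3],np.pi/2+.266)"
```

```text
t 27.55 pos [0.6283 0.1051 0.2211] yaw -74.6 tilt 0.6 open 0.0852 F [3.1 1.1 5.1] q6 1.35 rows 6
1 [0.0404, -0.0136, -0.0275] [-0.01, 0.02, -0.1]
2 [0.0404, -0.0135, -0.0275] [-0.01, 0.02, -0.1]
3 [0.0404, -0.0135, -0.0275] [-0.01, 0.02, -0.1]
4 [0.0405, -0.0134, -0.0275] [-0.01, 0.02, -0.1]
5 [0.0405, -0.0133, -0.0275] [-0.01, 0.02, -0.1]
6 [0.0406, -0.0132, -0.0275] [-0.01, 0.02, -0.1]
```

View pics/w22.png

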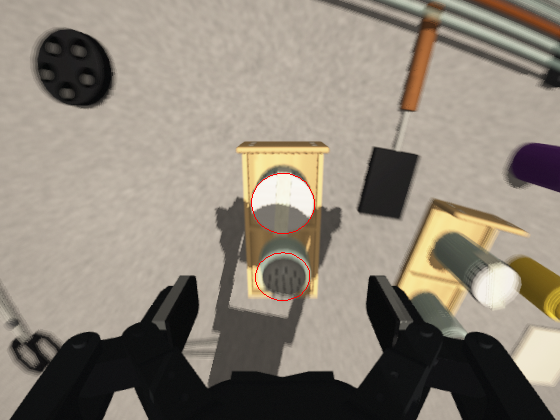

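Both wide jars are in place. I'll pull the arm back so the top camera has a clear view for the final check.

>>> servo_tool:
  delta_pos:
    - [0.04, -0.014, -0.027]
    - [0.04, -0.013, -0.027]
    - [0.04, -0.013, -0.027]
    - [0.04, -0.013, -0.027]
    - [0.04, -0.013, -0.027]
  dr:
    - [0, 0, 0]
    - [0, 0, 0]
    - [0, 0, 0]
    - [0, 0, 0]
    - [0, 0, 0]
  grip: [1, 1, 1, 1, 1]

```text
t: 28.18
tool_pos: [0.3959, 0.1832, 0.2946]
tool_rot: [-0.25, 2.071, -2.069]
contact_force: [-0.0, -0.1, 0.6]
opening: 0.0852
```

>>> servo_tool:
  delta_pos:
    - [0, 0, -0.05]
    - [0, 0, -0.05]
    - [0, 0, -0.05]
    - [0, 0, 0]
    - [0, 0, 0]
  dr:
    - [0, 0, 0]
    - [0, 0, 0]
    - [0, 0, 0]
    - [0, 0, 0]
    - [0, 0, 0]
  grip: [1, 1, 1, 1, 1]

```text
t: 28.8
tool_pos: [0.3529, 0.3326, 0.3044]
tool_rot: [-0.233, 2.068, -2.054]
contact_force: [-0.6, 0.6, -0.3]
opening: 0.0851
```

Run:
```python
from h import *
cs={n:ctrl.camera_params(n) for n in('top','scene')}
for n in cs: cv2.imwrite(f'pics/{n}_end.png',ctrl.get_image(n)[:,:,::-1])
g=dict(tall_opened=(.522,-.111,.006),tall_sealed=(.61,-.1095,.006),wide_opened=(.5395,.081,.006),wide_sealed=(.6245,.104,.006),mould=(.6926,.3424,0),vase=(.685,-.3082,0))
T=dict(tall=(.566,-.110,.02),wide=(.582,.0925,.2655))
for k,(x,y,z) in g.items():
    o=[]
    for n in cs:
        e=proj([[x,y,z+.05]],cs[n])[0]
        ms=[m for m in ctrl.masks_of(n,k) if np.hypot((m['extent'][0]+m['extent'][2])/2-e[0],(m['extent'][1]+m['extent'][3])/2-e[1])<20]
        if ms: o.append((cs[n],ms[0]['pixels']))
    if not o: print(k,'none'); continue
    r,f=fit(M[k],[x,y],z,o,False); s=k.split('_')[0]
    if s in T:
        t=T[s];d=R.from_euler('z',-t[2]).apply([r[0]-t[0],r[1]-t[1],0]); print(k,r.round(4),round(f,3),len(o),'tray',d[:2].round(4))
    else: print(k,r.round(4),'moved',np.hypot(r[0]-x,r[1]-y).round(4),len(o))
o=ctrl.get_obs();print(o['t'],o['tool_pos'],o['contact_force'])
```

```text
tall_opened [ 0.5259 -0.1137] 0.082 2 tray [-0.0401 -0.0029]
tall_sealed [ 0.6108 -0.1119] 0.068 2 tray [ 0.0448 -0.0028]
wide_opened [0.5438 0.0799] 0.065 2 tray [-0.0402 -0.0021]
wide_sealed [0.6243 0.1038] 0.087 2 tray [ 0.0438 -0.0002]
mould [0.6922 0.3423] moved 0.0004 2
vase [ 0.682  -0.3121] moved 0.0049 2
29.5 [0.35291773 0.33264268 0.30342401] [ 0.80221434 -1.1523738   0.68912935]
```

View pics/top_end.png

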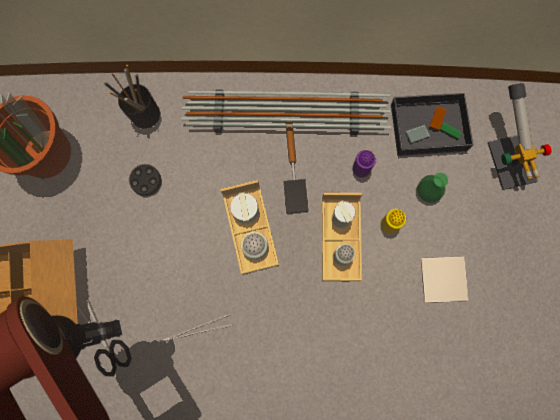

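View pics/scene_end.png

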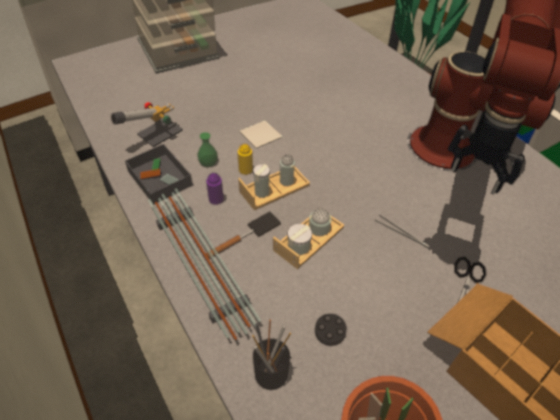

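The end pictures show lids at (244,208) and (344,213) in the back places and sifter caps at (255,246) and (344,254) in the front places, all within about 4 mm of centre. Mould, vase and paddle are at the same pixels as before. Handing in.

```bash
python3 -c "
from station import ctrl
print(ctrl.finish_job())"
```

```text
the job is handed in; nothing more can be done
None
```

I put all four jars in stock order and handed the job in at about 29.5 s; no verdict came back. I parked the opened tall jar on the tile, moved the sealed tall jar to the back place and brought the opened one to the front. Then I brought the opened wide jar forward and set the sealed wide jar from the bench behind it.

| Last check (both overhead cameras) | Off along tray | Off across tray |
|---|---|---|
| Opened tall jar, front place | 4 mm | 3 mm |
| Sealed tall jar, back place | 1 mm | 3 mm |
| Opened wide jar, front place | 4 mm | 2 mm |
| Sealed wide jar, back place | less than 1 mm | less than 1 mm |

- **Jars:** all four look upright and released, with the gripper well away. The limit is 14 mm either way.
- **Mould and paddle:** the mould fit agrees with its start to 0.4 mm. I checked the paddle only by eye, and it has not visibly moved.
- **Vase:** its fit came out 5 mm from the start. The start fit was poor, its pixels are unchanged and nothing came near it, so I put this down to measuring error.
- **Arm drift:** the arm drifted a few mm during rows with no commanded motion, and up to 11 mm on one approach. I corrected that by re-measuring before each grasp and set-down.

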